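# Set up the song-request corner at the DJ booth

## Robot

A 6-joint arm with a two-finger parallel gripper is mounted at the origin on the work surface. World frame = base frame: x ahead of the robot, y to its left, z up, the work surface at z = 0. Lengths are in m, angles in rad, forces in N, time in s.
With the tool pointing down it reaches from about 0.3 to 0.875 m from the base axis. Payload 6.4 kg.
Tool frame: the origin (TCP) lies midway between the tips of the shut fingers; the grasp point (between the pads) lies 19 mm behind it; z points along the fingers, y is the line along which they close (so a half turn about z gives the same grasp; the last joint's range is limited). The gripper opens to 85 mm and grips with 20 to 120 N. Pads are 22 mm wide; open, the fingers measure 114 mm over their backs; the gripper's body (76 mm by 85 mm) begins 54 mm behind the grasp point. The pads swing forward as they close: fully open they stand 13 mm farther back than shut.
Start: joints at [-1.376, 0.181, 1.607, -0, 1.354, -0.206], TCP at [0.224, -0.529, 0.231] pointing down, gripper open.
Joint ranges: [-2.99, 2.99], [-0.89, 2.07], [0.3, 2.58], [-1.14, 4.28], [0, 2.63], [-3.12, 3.12]. Speed limits (rad/s): [2.57, 2.57, 3.01, 3.14, 3.14, 3.14].

## Interface

Orientations are given as a 3x3 rotation matrix whose columns are the frame's x, y, z axes.
In Python, from bench import r gives the robot as it stands.
- The arm moves only by the tool move_arm, never from a script. Its argument "moves" is a list of rows, each an object with "xyz": the shift along the tool's x, y, z in units of 40 cm (1.0 is 40 cm), a list of three; "delta_rot": the turn, a rotation vector about the tool's x, y, z in units of 360 degrees (1.0 is 360 degrees), a list of three. A call has 1 to 10 rows; each row is the pose to reach, as a shift and turn from the pose commanded when the call began, along the tool's axes at that moment, turning the shorter way round; what a row does not reach only later rows make up. A row lasts 1/10 s, in which the tool goes at most 50 mm and 8.59 degrees, less where a joint would pass 70% of its speed; a pose out of reach is approached as far as the arm can. A call with a number of a shift or a turn outside -1 to 1 is refused whole. A call with a gripper value outside its range is refused whole. "jaw" is the closure, from -1 (fully open) to 1 (shut), set as the call begins (left out, the last holds). The fingers move at their own pace and stop on an object; "newtons" is the grip in N (left out, the last holds). Time passes only in rows, so rows that repeat a pose let the fingers close. It gives the time, the measured TCP pose, the force, the opening and the grip force at its end, in the units of the state.
- r.observe(): the state, without advancing time (a new reading comes with each control period).
- r.read_camera(name): name is "side" or "top"; returns the picture (420x560x3 uint8, red, green, blue); there is no depth.
- r.camera_params(name): a dict with "vertical_fov" (degrees; the focal length in pixels is half the picture's height over the tangent of half this angle, whatever the lens; pixels are square), "cx", "cy" (the principal point, pixels), "dist" ([k1, k2, p1, p2, k3] as OpenCV has them; the pictures are not rectified), "R" (3x3) and "t" (3): a world point X has camera coordinates R X + t. Camera axes: x right, y down, z forward; pixel columns grow to the right and rows downward; lengths in m; the calibration is good to about 2 mm. A picture is of the moment at which its call begins. camera_params takes no time and is no camera call.
- r.job_done(): hands the job in; it is judged then, once.
The state is a dict: "time_s": time; "joints": joint angles; "dq": joint speeds; "effort": joint torques, N m; "position": TCP position; "tool_rot": TCP orientation; "contact_force": force on the tool from outside, world axes, zero at the start; "moment": the same for the moment, N m; "opening": opening from 0.0 (shut) to 1.0 (fully open); "grasp_force": force on a finger pad.
Only numpy, scipy, OpenCV 4.12 (cv2) and the standard library are available. Lean on these libraries where they do the work, as an engineer would, in place of code of your own. Each camera call takes 0.05 s, during which the arm holds its last target. There are 200 camera calls.

## Task

Set up the song-request corner for the guests: put every loose board marker lying about on the bar into the wire basket, and set the block of blank cards flat on the bar just in front of the flight case's little shelf, midway along it, its long side along the shelf. Take the framed request board out of the sorter and lean it back against the case's guest-side wall, standing on the shelf with its foot right up against the raised lip, midway along it and square to the case, its white writing side to the guests. Set it down gently, and do not shove aside the tumbler or the microphone or tip the tumbler over.

Things in the scene. Friction and masses are not known exactly. Their poses are not given: they have to be found in the camera images.
- case: Black flight case, aluminium edges, fixed, holding a DJ controller: 420 mm wide (its y), 115 mm high, from its x = -260 to 0 mm; inside at most 108 mm high. Origin: bar-top level, middle of the foot of the guest-side wall; x points from that wall to the guests (about world +x), z up. The wall's face is x = 0, its upper edge z = 115 mm. A shelf sticks out of it: see trough.
- trough (a point): Corner between shelf top and lip, mid-shelf: case frame (44, 0, 8) mm, axes as the case. The aluminium shelf is 320 mm long (y), its top at z = 8 mm; the lip runs along its outer edge, x = 44 to 54 mm, top at z = 22 mm, so the trough between wall and lip is 44 mm wide. With its foot at the lip the board leans about 18 degrees from upright, its back on the wall's upper edge.
- board: Framed request board, rigid, loose, about 0.3 kg: 240 mm wide (its y), 180 mm high (its z), 10 mm thick (its x), wooden frame. Origin: centre of its underside; x points out of the white writing side, -x out of the cork back, z to the top edge. At the start it stands upright in the sorter's middle slot.
- board_foot (a point): Middle of the board's lower front edge (writing side): board frame (5, 0, 0) mm. Axes as the board.
- sorter: Upright steel sorter, fixed, base 140 x 200 mm, 6 mm thick; origin: centre of its underside; slots along its y. The board's slot, in the middle, is 16 mm wide, between plates up to z = 66 mm; the board's top edge is then at z = 186 mm. Disc cases in the outer slots, 45 to 55 mm off the board's plane, up to 100 mm high. It is left or right of the case, the basket on the other side.
- basket: Low rectangular wire basket, fixed: 210 mm (its x) x 160 mm (its y), 60 mm high, walls 4 mm, inner floor at 3 mm; origin at the centre of its underside.
- marker1: Loose board marker with a square barrel, white with a grey cap, 100 mm long (its x, cap at +x), 16 mm wide and high, 30 g, lying on the bar top; origin at the centre of its underside. Markers may be absent (None): four to six are there. Pens standing in the mesh cup are not among them.
- marker2: As marker1.
- marker3: As marker1.
- marker4: As marker1.
- marker5: As marker1.
- tumbler: Low glass tumbler, 76 mm wide, 66 mm high, standing beyond the markers; origin at the centre of its underside. Not to be disturbed.
- mic: Black hand microphone with a round steel head lying beyond the markers, about 200 mm long, 51 mm high at its head; origin at bar-top level near its middle. Not to be disturbed.
- cards: Block of blank cards, loose, 0.13 kg: 60 mm (its x) x 90 mm (its y), 22 mm thick, lying flat on the bar top among the markers; origin at the centre of its underside.
- marker6: As marker1.
Mind the look-alikes: they are no part of the job. What is shaped like the marker1 but turquoise is not meant.

How it is judged:
By the outcome, as a careful person would: the job done as asked, in the order asked, and still so for the second after the job is handed in, with the robot touching nothing.
Of marker1, marker2, marker3, marker4, marker5, marker6 only 4 to 6 are there at a start; the rules pass over those that are not, and their reading is None.
At some moment in a run one of marker1, marker2, marker3, marker4, marker5, marker6, cards may be knocked a few centimetres aside while the robot is not near it.
It also fails if it takes over 210 s, if anything falls off the work surface, if the arm or the gripper's body presses on something with over 40 N, if the wrist force passes 120 N, or if a joint passes its speed limit or range.

## Working session

There is one attempt and no reset: what is moved stays moved. The work goes in short steps, Python scripts to look and compute and a tool call to move; the robot and the scene stay as the last step left them, time stands still between calls to the robot, and variables do not carry over. Pictures are saved under pics/ and viewed, at most 14 in all, crops included, and the job is handed in when it is done.

Besides the shell and the picture viewer there is one more tool, called after ">>>" as name(argument=value, ...), one argument or row to a line, values as JSON. move_arm: Moves the arm, as the interface text tells. Shifts and turns lie within -1 to 1; 1 stands for 40 cm of shift or 360 degrees of turn. Its arguments: {"type":"object","properties":{"moves":{"type":"array"},"jaw":{"type":"number"},"newtons":{"type":"number"}},"required":["moves"]}

```bash
ls; mkdir -p pics
python3 - <<'E'
from bench import r
import cv2
for n in("top","side"):
    cv2.imwrite(f"pics/{n}0.png",r.read_camera(n)[:,:,::-1])
    print(n,r.camera_params(n))
print(r.observe())
E
```

```text
pics
top {'vertical_fov': 55.26998259355674, 'cx': 287.34742228370703, 'cy': 208.4009381252855, 'dist': array([0.00442187, 0.        , 0.        , 0.        , 0.        ]), 'R': array([[-0.00578963, -0.99994926,  0.00824391],
       [-0.99126996,  0.00465306, -0.13176578],
       [ 0.13172074, -0.00893482, -0.9912466 ]]), 't': array([0.02373197, 0.56651189, 0.97774972])}
side {'vertical_fov': 47.371220615783784, 'cx': 282.170924277286, 'cy': 215.12804120575393, 'dist': array([-0.11554474,  0.        ,  0.        ,  0.        ,  0.        ]), 'R': array([[-0.97759567, -0.21032401,  0.00839772],
       [-0.11926257,  0.5205815 , -0.84544151],
       [ 0.17344494, -0.82750149, -0.534002  ]]), 't': array([0.53957072, 0.10585881, 1.22765782])}
{'time_s': 0.1, 'joints': array([-1.37628745e+00,  1.81477288e-01,  1.60791887e+00,  1.96086451e-05,
        1.35381328e+00, -2.06313052e-01]), 'dq': array([ 7.67404303e-04, -8.16846728e-04, -1.16496805e-04, -1.09822755e-03,
       -8.04002439e-05,  9.98683653e-05]), 'effort': array([ 4.62631069e-04, -4.45883274e+01, -3.52238917e+01, -4.25813914e-04,
        4.11133617e-03,  9.85803865e-06]), 'position': array([ 0.22426591, -0.52891283,  0.23046307]), 'tool_rot': array([[ 9.20742314e-01,  3.90171123e-01, -2.93712265e-04],
       [ 3.90171077e-01, -9.20741008e-01,  1.58999914e-03],
       [ 3.49938823e-04, -1.57857752e-03, -9.99998693e-01]]), 'contact_force': array([-0.17652985,  0.02369146,  0.27956312]), 'moment': array([ 0.01413356, -0.06571168,  0.00337031]), 'grasp_force': 0.0, 'opening': 0.9977997427299544}
```

View pics/top0.png

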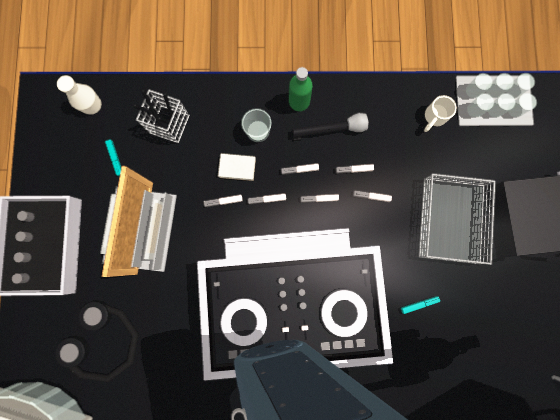

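View pics/side0.png

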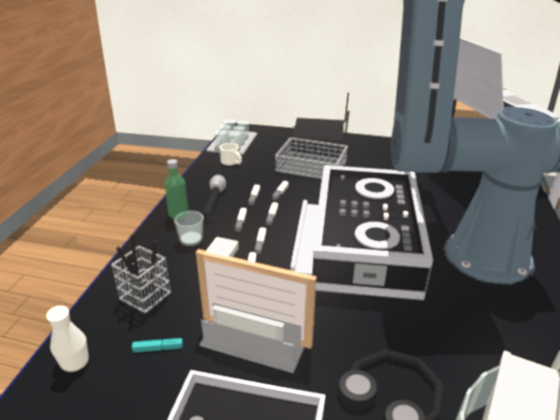

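The top view shows six white markers at about (300,169), (355,168), (223,200), (267,198), (320,198) and (373,196). The cards are at (237,166), the tumbler at (256,125), the mic at (330,128), the basket at (457,219) and the case front edge at y≈255. The turquoise look-alikes at (113,157) and (420,305) are not meant. In the side view the board's white face points to +y.

```bash
cat > h.py <<'E'
import numpy as np, cv2
from bench import r
P={n:r.camera_params(n) for n in("top","side")}
def K(n):
    p=P[n]; f=210/np.tan(np.radians(p["vertical_fov"])/2)
    return np.array([[f,0,p["cx"]],[0,f,p["cy"]],[0,0,1]])
def cast(n,uv,z):
    "pixels -> world points on plane z"
    p=P[n]; u=cv2.undistortPoints(np.float64(uv).reshape(-1,1,2),K(n),p["dist"]).reshape(-1,2)
    d=np.c_[u,np.ones(len(u))]@p["R"]; c=-p["R"].T@p["t"]
    return c+d*((z-c[2])/d[:,2])[:,None]
def proj(n,X):
    p=P[n]; return cv2.projectPoints(np.float64(X).reshape(-1,1,3),cv2.Rodrigues(p["R"])[0],p["t"],K(n),p["dist"])[0].reshape(-1,2)
def rect(w):
    "world xy outline -> centre, (long,short), angle of long side deg in (-90,90]"
    (c,(a,b),t)=cv2.minAreaRect(np.float32(w[:,:2]*1000))
    if a<b: a,b,t=b,a,t+90
    return np.array(c)/1000,(a,b),(t+90)%180-90
def blobs(img,z=0.016,lo=85,x=(.5,.85),y=(-.3,.35)):
    hsv=cv2.cvtColor(img,cv2.COLOR_RGB2HSV)
    m=((hsv[...,2]>lo)&(hsv[...,1]<70)).astype(np.uint8)
    out=[]
    for c in cv2.findContours(m,cv2.RETR_EXTERNAL,cv2.CHAIN_APPROX_NONE)[0]:
        if len(c)<12: continue
        w=cast("top",c.reshape(-1,2),z); ce,s,t=rect(w)
        if x[0]<ce[0]<x[1] and y[0]<ce[1]<y[1] and s[0]>40: out.append((c.reshape(-1,2).mean(0).round(),ce.round(4),np.round(s),round(t,1)))
    return out
E
python3 - <<'E'
from h import *
im=cv2.imread("pics/top0.png")[:,:,::-1].copy()
for b in blobs(im): print(*b)
for nm,pts,z in [("casetop",[(198,262),(381,247),(392,364),(203,380)],.115),("lip",[(224,240),(349,230)],.022),("basket",[(424,175),(495,180),(493,264),(417,259)],.06),("boardtop?",[(125,168),(103,275)],.186)]:
    w=cast("top",pts,z); print(nm,w.round(3).tolist(),np.linalg.norm(np.diff(w,axis=0),axis=1).round(3))
a=cv2.resize(im[150:400,80:520],None,fx=1.8,fy=1.8,interpolation=cv2.INTER_CUBIC)
cv2.imwrite("pics/crop1.png",a[:,:,::-1])
E
```

```text
[320. 198.] [ 0.5976 -0.0631] [96. 18.] 89.7
[223. 200.] [0.5909 0.1871] [100.  20.] -80.6
[267. 198.] [0.5957 0.0736] [99. 20.] -83.4
[372. 196.] [ 0.6025 -0.1998] [100.  20.] 81.5
[355. 168.] [ 0.6747 -0.1565] [99. 21.] -85.8
[300. 168.] [ 0.6747 -0.0123] [99. 20.] -83.0
[237. 167.] [0.6811 0.1534] [95. 67.] 84.5
[358. 122.] [ 0.8009 -0.1678] [56. 50.] 89.8
[257. 124.] [0.7935 0.1013] [88. 77.] -0.1
casetop [[0.433, 0.227, 0.115], [0.465, -0.194, 0.115], [0.206, -0.209, 0.115], [0.176, 0.21, 0.115]] [0.422 0.26  0.42 ]
lip [[0.488, 0.182, 0.022], [0.512, -0.137, 0.022]] [0.319]
basket [[0.647, -0.322, 0.06], [0.633, -0.5, 0.06], [0.425, -0.479, 0.06], [0.438, -0.294, 0.06]] [0.178 0.209 0.185]
boardtop? [[0.637, 0.375, 0.186], [0.408, 0.41, 0.186]] [0.232]
```

View pics/crop1.png

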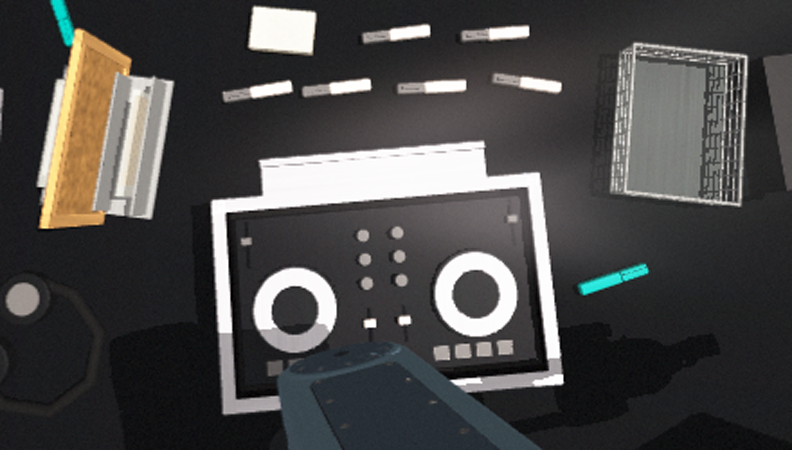

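```bash
cat >> h.py <<'E'
from scipy.spatial.transform import Rotation as Ro
def tool(psi,lean=0):
    "tool x at heading psi (deg), pointing down, turned about its own x by lean deg"
    a=np.radians(psi); x=np.array([np.cos(a),np.sin(a),0]); z=np.array([0,0,-1.]); 
    return np.c_[x,np.cross(z,x),z]@Ro.from_euler("x",lean,degrees=True).as_matrix()
def plan(*tg):
    "tg: (name,xyz,psi[,lean]) -> tool units for move_arm from the pose now"
    o=r.observe(); R0=o["tool_rot"]; p=o["position"]
    print("at",p.round(4),"t",round(o["time_s"],1),"open",round(o["opening"],3))
    for n,x,psi,*l in tg:
        rv=Ro.from_matrix(R0.T@tool(psi,*l)).as_rotvec()/(2*np.pi)
        d=R0.T@(np.array(x)-p)/.4
        print(n,"xyz",d.round(4).tolist(),"rot",rv.round(4).tolist(),"rows",np.ceil(max(np.linalg.norm(d)*8,np.linalg.norm(rv)*360/8.59)))
E
python3 - <<'E'
from h import *
b=cast("top",[(431,174),(495.5,180.5),(491.7,264.4),(420,257.8)],.06)
print(b.round(3).tolist(),np.linalg.norm(np.diff(b,axis=0),axis=1),b.mean(0))
plan(("m",[.6025,-.1998,.10],81.5),("d",[.6025,-.1998,.003],81.5))
E
```

```text
[[0.649, -0.34, 0.06], [0.632, -0.501, 0.06], [0.424, -0.476, 0.06], [0.441, -0.302, 0.06]] [0.1618867  0.20948646 0.17495856] [ 0.5362191  -0.40470453  0.06      ]
at [ 0.2243 -0.5289  0.2305] t 0.1 open 0.998
m xyz [1.1916, -0.3881, 0.3272] rot [-0.0002, -0.0002, -0.1626] rows 11.0
d xyz [1.1915, -0.3877, 0.5697] rot [-0.0002, -0.0002, -0.1626] rows 12.0
```

>>> move_arm(
  moves=[
    {"xyz": [0.95,-0.31,0.15],"delta_rot": [0,0,-0.163]},
    {"xyz": [0.95,-0.31,0.15],"delta_rot": [0,0,-0.163]},
    {"xyz": [0.95,-0.31,0.15],"delta_rot": [0,0,-0.163]},
    {"xyz": [0.95,-0.31,0.15],"delta_rot": [0,0,-0.163]},
    {"xyz": [0.95,-0.31,0.15],"delta_rot": [0,0,-0.163]},
    {"xyz": [0.95,-0.31,0.15],"delta_rot": [0,0,-0.163]},
    {"xyz": [0.95,-0.31,0.15],"delta_rot": [0,0,-0.163]},
    {"xyz": [0.95,-0.31,0.15],"delta_rot": [0,0,-0.163]},
    {"xyz": [0.95,-0.31,0.15],"delta_rot": [0,0,-0.163]},
    {"xyz": [0.95,-0.31,0.15],"delta_rot": [0,0,-0.163]},
  ],
  jaw=0,
  newtons=30,
)

```text
time_s: 1.1
position: [0.5263, -0.2654, 0.1704]
tool_rot: [[0.142, 0.99, -0.001], [0.99, -0.142, 0.001], [0.001, -0.002, -1.0]]
contact_force: [-0.4, 0.0, -0.6]
opening: 0.501
grasp_force: 0.0
```

Run:
```python
from h import *
for b in blobs(r.read_camera("top")): print(*b)
plan(("m",[.6025,-.1998,.05],81.5),("d",[.6025,-.1998,.003],81.5))
```

```text
[320. 198.] [ 0.5969 -0.0629] [101.  20.] -88.4
[223. 200.] [0.5908 0.1876] [101.  20.] -80.6
[267. 199.] [0.5957 0.0736] [100.  20.] -83.1
[372. 195.] [ 0.6027 -0.1997] [101.  21.] 80.1
[355. 168.] [ 0.6747 -0.1563] [99. 21.] -86.1
[300. 169.] [ 0.6745 -0.0122] [99. 20.] -82.9
[237. 167.] [0.6812 0.1534] [95. 67.] 84.5
[358. 122.] [ 0.8009 -0.1678] [56. 50.] 89.8
[257. 124.] [0.7962 0.0998] [89. 80.] 43.8
at [ 0.5256 -0.2667  0.1708] t 1.1 open 0.501
m xyz [0.1931, 0.1665, 0.3018] rot [-0.0002, -0.0, 0.0006] rows 4.0
d xyz [0.1931, 0.1666, 0.4193] rot [-0.0002, -0.0, 0.0006] rows 4.0
```

>>> move_arm(
  moves=[
    {"xyz": [0.193,0.167,0.2],"delta_rot": [0,0,0]},
    {"xyz": [0.193,0.167,0.2],"delta_rot": [0,0,0]},
    {"xyz": [0.193,0.167,0.2],"delta_rot": [0,0,0]},
    {"xyz": [0.193,0.167,0.3],"delta_rot": [0,0,0]},
    {"xyz": [0.193,0.167,0.37],"delta_rot": [0,0,0]},
    {"xyz": [0.193,0.167,0.4],"delta_rot": [0,0,0]},
    {"xyz": [0.193,0.167,0.418],"delta_rot": [0,0,0]},
    {"xyz": [0.193,0.167,0.418],"delta_rot": [0,0,0]},
  ],
)

```text
time_s: 1.95
position: [0.6028, -0.2015, 0.0043]
tool_rot: [[0.147, 0.989, -0.0], [0.989, -0.147, -0.0], [-0.0, -0.0, -1.0]]
contact_force: [-0.3, 0.2, 1.5]
opening: 0.499
grasp_force: 0.0
```

>>> move_arm(
  moves=[
    {"xyz": [0,0,0],"delta_rot": [0,0,0]},
    {"xyz": [0,0,0],"delta_rot": [0,0,0]},
    {"xyz": [0,0,0],"delta_rot": [0,0,0]},
    {"xyz": [0,0,0],"delta_rot": [0,0,0]},
    {"xyz": [0,0,-0.1],"delta_rot": [0,0,0]},
    {"xyz": [0,0,-0.2],"delta_rot": [0,0,0]},
    {"xyz": [0,0,-0.3],"delta_rot": [0,0,0]},
  ],
  jaw=1,
)

```text
time_s: 2.65
position: [0.6029, -0.2, 0.1255]
tool_rot: [[0.145, 0.989, -0.0], [0.989, -0.145, 0.0], [0.0, -0.001, -1.0]]
contact_force: [1.3, 0.7, 0.1]
opening: 0.182
grasp_force: 30.1
```

```bash
cat >> h.py <<'E'
def slot(s,v=0,z=.035,yaw=-6.9):
    "point in basket: s along its x, v along its y"
    a=np.radians(yaw); return [.537+s*np.cos(a)-v*np.sin(a), -.408+s*np.sin(a)+v*np.cos(a), z]
E
python3 - <<'E'
from h import *
plan(("over",slot(-.055,z=.13),83.1),("d",slot(-.055),83.1))
cv2.imwrite("pics/t1.png",r.read_camera("side")[:,:,::-1])
E
```

```text
at [ 0.6029 -0.2     0.1255] t 2.6 open 0.182
over xyz [-0.5418, -0.2249, -0.0114] rot [-0.0001, -0.0, -0.004] rows 5.0
d xyz [-0.5419, -0.2248, 0.2261] rot [-0.0001, -0.0, -0.004] rows 6.0
```

View pics/t1.png

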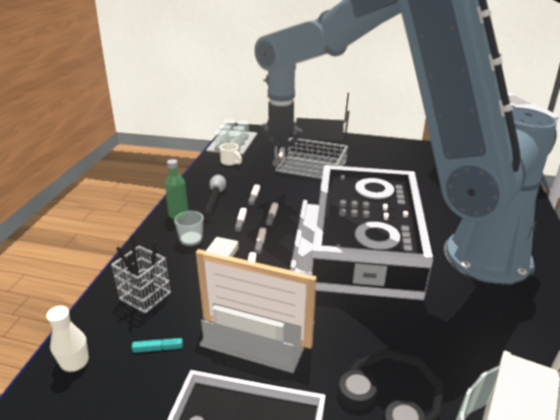

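The marker is gripped at 15.5 mm opening and has cleared the bar near (282,155). I'm carrying it to the basket.

>>> move_arm(
  moves=[
    {"xyz": [-0.542,-0.225,0],"delta_rot": [0,0,-0.004]},
    {"xyz": [-0.542,-0.225,0],"delta_rot": [0,0,-0.004]},
    {"xyz": [-0.542,-0.225,0],"delta_rot": [0,0,-0.004]},
    {"xyz": [-0.542,-0.225,0],"delta_rot": [0,0,-0.004]},
    {"xyz": [-0.542,-0.225,0],"delta_rot": [0,0,-0.004]},
    {"xyz": [-0.542,-0.225,0],"delta_rot": [0,0,-0.004]},
    {"xyz": [-0.542,-0.225,0.1],"delta_rot": [0,0,-0.004]},
    {"xyz": [-0.542,-0.225,0.18],"delta_rot": [0,0,-0.004]},
    {"xyz": [-0.542,-0.225,0.226],"delta_rot": [0,0,-0.004]},
    {"xyz": [-0.542,-0.225,0.226],"delta_rot": [0,0,-0.004]},
  ],
)

```text
time_s: 3.7
position: [0.4813, -0.3987, 0.0302]
tool_rot: [[0.12, 0.993, -0.004], [0.993, -0.12, 0.005], [0.005, -0.005, -1.0]]
contact_force: [-0.5, 0.9, 0.2]
opening: 0.172
grasp_force: 30.1
```

>>> move_arm(
  moves=[
    {"xyz": [0,0,0],"delta_rot": [0,0,0]},
    {"xyz": [0,0,0],"delta_rot": [0,0,0]},
    {"xyz": [0,0,0],"delta_rot": [0,0,0]},
    {"xyz": [0,0,-0.1],"delta_rot": [0,0,0]},
    {"xyz": [0,0,-0.2],"delta_rot": [0,0,0]},
    {"xyz": [0,0,-0.25],"delta_rot": [0,0,0]},
    {"xyz": [0,0,-0.25],"delta_rot": [0,0,0]},
  ],
  jaw=0,
)

```text
time_s: 4.4
position: [0.4849, -0.4043, 0.1395]
tool_rot: [[0.12, 0.993, 0.006], [0.993, -0.12, -0.008], [-0.007, 0.007, -1.0]]
contact_force: [0.5, -0.3, 0.2]
opening: 0.502
grasp_force: 0.0
```

```bash
cat >> h.py <<'E'
def nextm(k=0):
    im=r.read_camera("top"); bs=blobs(im); ms=[]
    for b in bs:
        if 88<b[2][0]<112 and b[2][1]<27: ms.append(b)
        print(*b)
    ms.sort(key=lambda b:b[1][1]); c,p,s,t=ms[k]; t%=180
    p=list(p); print("->",c,p,t)
    plan(("over",p+[.06],t),("down",p+[.003],t))
E
python3 - <<'E'
from h import *
nextm()
E
```

```text
[320. 198.] [ 0.5969 -0.0629] [101.  20.] -88.5
[223. 200.] [0.5908 0.1876] [101.  20.] -80.6
[267. 198.] [0.5958 0.0734] [99. 20.] -83.1
[355. 168.] [ 0.6747 -0.1565] [99. 21.] -86.1
[300. 169.] [ 0.6745 -0.0123] [99. 20.] -82.9
[237. 167.] [0.6812 0.1534] [95. 67.] 84.5
[358. 122.] [ 0.8009 -0.1678] [56. 50.] 89.8
[257. 124.] [0.7951 0.1035] [89. 79.] -13.6
-> [355. 168.] [np.float64(0.6747), np.float64(-0.1565)] 93.9
at [ 0.4839 -0.4031  0.1368] t 4.5 open 0.5
over xyz [0.6701, 0.3987, 0.1911] rot [0.0006, 0.0007, -0.03] rows 7.0
down xyz [0.6706, 0.3981, 0.3336] rot [0.0006, 0.0007, -0.03] rows 7.0
```

>>> move_arm(
  moves=[
    {"xyz": [0.67,0.398,0.1],"delta_rot": [0,0,-0.03]},
    {"xyz": [0.67,0.398,0.1],"delta_rot": [0,0,-0.03]},
    {"xyz": [0.67,0.398,0.1],"delta_rot": [0,0,-0.03]},
    {"xyz": [0.67,0.398,0.1],"delta_rot": [0,0,-0.03]},
    {"xyz": [0.67,0.398,0.1],"delta_rot": [0,0,-0.03]},
    {"xyz": [0.67,0.398,0.1],"delta_rot": [0,0,-0.03]},
    {"xyz": [0.67,0.398,0.1],"delta_rot": [0,0,-0.03]},
    {"xyz": [0.67,0.398,0.19],"delta_rot": [0,0,-0.03]},
    {"xyz": [0.67,0.398,0.25],"delta_rot": [0,0,-0.03]},
    {"xyz": [0.67,0.398,0.25],"delta_rot": [0,0,-0.03]},
  ],
)

```text
time_s: 5.45
position: [0.6686, -0.1535, 0.0278]
tool_rot: [[-0.068, 0.998, -0.01], [0.998, 0.068, 0.004], [0.004, -0.009, -1.0]]
contact_force: [-0.9, 0.3, -0.4]
opening: 0.502
grasp_force: 0.0
```

Run:
```python
from h import *
plan(("down",[.6747,-.1565,.003],93.9))
```

```text
at [ 0.6686 -0.1535  0.0278] t 5.5 open 0.502
down xyz [-0.0089, 0.0152, 0.0619] rot [-0.0015, -0.0007, -0.0] rows 1.0
```

>>> move_arm(
  moves=[
    {"xyz": [0,0,0],"delta_rot": [0,0,0]},
    {"xyz": [0,0,0],"delta_rot": [0,0,0]},
    {"xyz": [0,0,0],"delta_rot": [0,0,0]},
    {"xyz": [0,0,0],"delta_rot": [0,0,0]},
    {"xyz": [0,0,0],"delta_rot": [0,0,0]},
  ],
)

```text
time_s: 5.95
position: [0.6734, -0.1552, 0.0347]
tool_rot: [[-0.068, 0.998, 0.001], [0.998, 0.068, -0.001], [-0.001, 0.001, -1.0]]
contact_force: [0.6, -0.5, -0.1]
opening: 0.505
grasp_force: 0.0
```

Run:
```python
from h import *
plan(("down",[.6747,-.1565,.003],93.9))
```

```text
at [ 0.6734 -0.1552  0.0347] t 6.0 open 0.505
down xyz [-0.0034, 0.0029, 0.0793] rot [0.0002, 0.0001, -0.0001] rows 1.0
```

>>> move_arm(
  moves=[
    {"xyz": [-0.003,0.003,0.04],"delta_rot": [0,0,0]},
    {"xyz": [-0.003,0.003,0.079],"delta_rot": [0,0,0]},
    {"xyz": [-0.003,0.003,0.079],"delta_rot": [0,0,0]},
    {"xyz": [-0.003,0.003,0.079],"delta_rot": [0,0,0]},
    {"xyz": [-0.003,0.003,0.079],"delta_rot": [0,0,0]},
  ],
)

```text
time_s: 6.45
position: [0.6737, -0.1557, 0.0013]
tool_rot: [[-0.068, 0.998, -0.001], [0.998, 0.068, 0.001], [0.001, -0.001, -1.0]]
contact_force: [0.3, -1.0, 1.0]
opening: 0.499
grasp_force: 0.0
```

>>> move_arm(
  moves=[
    {"xyz": [0,0,0],"delta_rot": [0,0,0]},
    {"xyz": [0,0,0],"delta_rot": [0,0,0]},
    {"xyz": [0,0,0],"delta_rot": [0,0,0]},
    {"xyz": [0,0,0],"delta_rot": [0,0,0]},
    {"xyz": [0,0,-0.1],"delta_rot": [0,0,0]},
    {"xyz": [0,0,-0.2],"delta_rot": [0,0,0]},
    {"xyz": [0,0,-0.3],"delta_rot": [0,0,0]},
    {"xyz": [0,0,-0.3],"delta_rot": [0,0,0]},
    {"xyz": [0,0,-0.3],"delta_rot": [0,0,0]},
    {"xyz": [0,0,-0.3],"delta_rot": [0,0,0]},
  ],
  jaw=1,
)

```text
time_s: 7.45
position: [0.6731, -0.1555, 0.1205]
tool_rot: [[-0.068, 0.998, -0.002], [0.998, 0.068, 0.001], [0.001, -0.002, -1.0]]
contact_force: [-0.3, 0.7, -1.6]
opening: 0.179
grasp_force: 31.3
```

Run:
```python
from h import *
plan(("over",slot(-.033,z=.12),83.1),("d",slot(-.033,z=.04),83.1))
```

```text
at [ 0.6731 -0.1555  0.1205] t 7.5 open 0.179
over xyz [-0.5912, -0.4634, 0.0016] rot [-0.0004, -0.0002, 0.03] rows 7.0
d xyz [-0.5915, -0.4629, 0.2016] rot [-0.0004, -0.0002, 0.03] rows 7.0
```

>>> move_arm(
  moves=[
    {"xyz": [-0.591,-0.463,0],"delta_rot": [0,0,0.03]},
    {"xyz": [-0.591,-0.463,0],"delta_rot": [0,0,0.03]},
    {"xyz": [-0.591,-0.463,0],"delta_rot": [0,0,0.03]},
    {"xyz": [-0.591,-0.463,0],"delta_rot": [0,0,0.03]},
    {"xyz": [-0.591,-0.463,0],"delta_rot": [0,0,0.03]},
    {"xyz": [-0.591,-0.463,0],"delta_rot": [0,0,0.03]},
    {"xyz": [-0.591,-0.463,0],"delta_rot": [0,0,0.03]},
    {"xyz": [-0.591,-0.463,0.1],"delta_rot": [0,0,0.03]},
    {"xyz": [-0.591,-0.463,0.19],"delta_rot": [0,0,0.03]},
    {"xyz": [-0.591,-0.463,0.2],"delta_rot": [0,0,0.03]},
  ],
)

```text
time_s: 8.45
position: [0.5018, -0.3998, 0.0349]
tool_rot: [[0.121, 0.993, -0.008], [0.993, -0.121, 0.01], [0.009, -0.01, -1.0]]
contact_force: [-0.2, 0.8, -0.6]
opening: 0.177
grasp_force: 31.3
```

>>> move_arm(
  moves=[
    {"xyz": [0,0,0],"delta_rot": [0,0,0]},
    {"xyz": [0,0,0],"delta_rot": [0,0,0]},
    {"xyz": [0,0,0],"delta_rot": [0,0,0]},
    {"xyz": [0,0,-0.1],"delta_rot": [0,0,0]},
    {"xyz": [0,0,-0.2],"delta_rot": [0,0,0]},
    {"xyz": [0,0,-0.2],"delta_rot": [0,0,0]},
    {"xyz": [0,0,-0.2],"delta_rot": [0,0,0]},
    {"xyz": [0,0,-0.2],"delta_rot": [0,0,0]},
    {"xyz": [0,0,-0.2],"delta_rot": [0,0,0]},
    {"xyz": [0,0,-0.2],"delta_rot": [0,0,0]},
  ],
  jaw=0,
)

```text
time_s: 9.45
position: [0.5049, -0.4038, 0.1208]
tool_rot: [[0.12, 0.993, -0.001], [0.993, -0.12, 0.002], [0.002, -0.002, -1.0]]
contact_force: [0.2, -0.2, 0.0]
opening: 0.501
grasp_force: 0.0
```

Run:
```python
from h import *
nextm()
```

```text
[320. 198.] [ 0.5969 -0.063 ] [101.  20.] -88.4
[223. 200.] [0.5908 0.1876] [101.  20.] -80.6
[267. 198.] [0.5958 0.0734] [99. 20.] -83.1
[300. 169.] [ 0.6745 -0.0123] [99. 20.] -82.9
[237. 167.] [0.6812 0.1533] [95. 67.] 84.5
[358. 122.] [ 0.8009 -0.1678] [56. 50.] 89.8
[257. 124.] [0.7952 0.1035] [90. 79.] -13.6
-> [320. 198.] [np.float64(0.5969), np.float64(-0.063)] 91.6
at [ 0.505  -0.4039  0.1209] t 9.5 open 0.496
over xyz [0.8735, 0.1257, 0.1533] rot [-0.0002, -0.0002, -0.0237] rows 8.0
down xyz [0.8733, 0.1259, 0.2958] rot [-0.0002, -0.0002, -0.0237] rows 8.0
```

>>> move_arm(
  moves=[
    {"xyz": [0.873,0.126,0],"delta_rot": [0,0,-0.024]},
    {"xyz": [0.873,0.126,0],"delta_rot": [0,0,-0.024]},
    {"xyz": [0.873,0.126,0],"delta_rot": [0,0,-0.024]},
    {"xyz": [0.873,0.126,0],"delta_rot": [0,0,-0.024]},
    {"xyz": [0.873,0.126,0],"delta_rot": [0,0,-0.024]},
    {"xyz": [0.873,0.126,0],"delta_rot": [0,0,-0.024]},
    {"xyz": [0.873,0.126,0],"delta_rot": [0,0,-0.024]},
    {"xyz": [0.873,0.126,0.1],"delta_rot": [0,0,-0.024]},
    {"xyz": [0.873,0.126,0.15],"delta_rot": [0,0,-0.024]},
    {"xyz": [0.873,0.126,0.15],"delta_rot": [0,0,-0.024]},
  ],
)

```text
time_s: 10.5
position: [0.5945, -0.0621, 0.0581]
tool_rot: [[-0.031, 0.999, -0.007], [1.0, 0.031, 0.002], [0.002, -0.007, -1.0]]
contact_force: [-0.0, 0.7, -1.0]
opening: 0.498
grasp_force: 0.0
```

>>> move_arm(
  moves=[
    {"xyz": [0,0,0],"delta_rot": [0,0,0]},
    {"xyz": [0,0,0],"delta_rot": [0,0,0]},
    {"xyz": [0,0,0.05],"delta_rot": [0,0,0]},
    {"xyz": [0,0,0.1],"delta_rot": [0,0,0]},
    {"xyz": [0,0,0.145],"delta_rot": [0,0,0]},
    {"xyz": [0,0,0.145],"delta_rot": [0,0,0]},
    {"xyz": [0,0,0.145],"delta_rot": [0,0,0]},
    {"xyz": [0,0,0.145],"delta_rot": [0,0,0]},
    {"xyz": [0,0,0.145],"delta_rot": [0,0,0]},
  ],
)

```text
time_s: 11.4
position: [0.5987, -0.0642, 0.0057]
tool_rot: [[-0.03, 1.0, 0.003], [1.0, 0.03, -0.001], [-0.001, 0.003, -1.0]]
contact_force: [-0.0, -0.2, -0.6]
opening: 0.502
grasp_force: 0.0
```

>>> move_arm(
  moves=[
    {"xyz": [0,0,0],"delta_rot": [0,0,0]},
    {"xyz": [0,0,0],"delta_rot": [0,0,0]},
    {"xyz": [0,0,0],"delta_rot": [0,0,0]},
    {"xyz": [0,0,0],"delta_rot": [0,0,0]},
    {"xyz": [0,0,-0.1],"delta_rot": [0,0,0]},
    {"xyz": [0,0,-0.2],"delta_rot": [0,0,0]},
    {"xyz": [0,0,-0.3],"delta_rot": [0,0,0]},
    {"xyz": [0,0,-0.3],"delta_rot": [0,0,0]},
    {"xyz": [0,0,-0.3],"delta_rot": [0,0,0]},
    {"xyz": [0,0,-0.3],"delta_rot": [0,0,0]},
  ],
  jaw=1,
)

```text
time_s: 12.4
position: [0.5964, -0.0634, 0.1225]
tool_rot: [[-0.03, 1.0, -0.003], [1.0, 0.03, 0.001], [0.001, -0.003, -1.0]]
contact_force: [-0.0, -0.5, -0.1]
opening: 0.174
grasp_force: 29.6
```

Run:
```python
from h import *
plan(("over",slot(-.011,z=.12),83.1),("d",slot(-.011,z=.04),83.1))
```

```text
at [ 0.5964 -0.0634  0.1225] t 12.4 open 0.174
over xyz [-0.8525, -0.2014, 0.006] rot [-0.0004, -0.0001, 0.024] rows 8.0
d xyz [-0.8526, -0.2009, 0.206] rot [-0.0004, -0.0001, 0.024] rows 8.0
```

>>> move_arm(
  moves=[
    {"xyz": [-0.852,-0.201,0],"delta_rot": [0,0,0.024]},
    {"xyz": [-0.852,-0.201,0],"delta_rot": [0,0,0.024]},
    {"xyz": [-0.852,-0.201,0],"delta_rot": [0,0,0.024]},
    {"xyz": [-0.852,-0.201,0],"delta_rot": [0,0,0.024]},
    {"xyz": [-0.852,-0.201,0],"delta_rot": [0,0,0.024]},
    {"xyz": [-0.852,-0.201,0],"delta_rot": [0,0,0.024]},
    {"xyz": [-0.852,-0.201,0],"delta_rot": [0,0,0.024]},
    {"xyz": [-0.852,-0.201,0],"delta_rot": [0,0,0.024]},
    {"xyz": [-0.852,-0.201,0.12],"delta_rot": [0,0,0.024]},
    {"xyz": [-0.852,-0.201,0.2],"delta_rot": [0,0,0.024]},
  ],
)

```text
time_s: 13.4
position: [0.5259, -0.4056, 0.0404]
tool_rot: [[0.121, 0.993, -0.002], [0.993, -0.121, 0.003], [0.003, -0.003, -1.0]]
contact_force: [-0.6, -0.4, -1.4]
opening: 0.18
grasp_force: 29.6
```

>>> move_arm(
  moves=[
    {"xyz": [0,0,0],"delta_rot": [0,0,0]},
    {"xyz": [0,0,0],"delta_rot": [0,0,0]},
    {"xyz": [0,0,0],"delta_rot": [0,0,0]},
    {"xyz": [0,0,-0.1],"delta_rot": [0,0,0]},
    {"xyz": [0,0,-0.2],"delta_rot": [0,0,0]},
    {"xyz": [0,0,-0.2],"delta_rot": [0,0,0]},
    {"xyz": [0,0,-0.2],"delta_rot": [0,0,0]},
    {"xyz": [0,0,-0.2],"delta_rot": [0,0,0]},
    {"xyz": [0,0,-0.2],"delta_rot": [0,0,0]},
    {"xyz": [0,0,-0.2],"delta_rot": [0,0,0]},
  ],
  jaw=0,
)

```text
time_s: 14.4
position: [0.527, -0.4063, 0.1229]
tool_rot: [[0.12, 0.993, -0.001], [0.993, -0.12, 0.001], [0.001, -0.001, -1.0]]
contact_force: [-0.1, 1.3, -0.1]
opening: 0.506
grasp_force: 0.0
```

Run:
```python
from h import *
nextm()
```

```text
[223. 200.] [0.5908 0.1876] [101.  20.] -80.6
[267. 198.] [0.5958 0.0734] [99. 20.] -83.1
[300. 169.] [ 0.6745 -0.0122] [99. 20.] -82.9
[237. 167.] [0.6812 0.1533] [95. 67.] 84.5
[358. 122.] [ 0.8009 -0.1678] [56. 50.] 89.8
[257. 124.] [0.7952 0.1035] [90. 79.] -13.6
-> [300. 169.] [np.float64(0.6745), np.float64(-0.0122)] 97.1
at [ 0.527  -0.4064  0.123 ] t 14.4 open 0.499
over xyz [1.0225, 0.2476, 0.1584] rot [-0.0002, -0.0002, -0.0389] rows 9.0
down xyz [1.0224, 0.2478, 0.3009] rot [-0.0002, -0.0002, -0.0389] rows 9.0
```

>>> move_arm(
  moves=[
    {"xyz": [0.9,0.248,0],"delta_rot": [0,0,0]},
    {"xyz": [0.9,0.248,0],"delta_rot": [0,0,0]},
    {"xyz": [0.9,0.248,0],"delta_rot": [0,0,0]},
    {"xyz": [0.9,0.248,0],"delta_rot": [0,0,0]},
    {"xyz": [0.9,0.248,0],"delta_rot": [0,0,0]},
    {"xyz": [0.9,0.248,0],"delta_rot": [0,0,0]},
    {"xyz": [0.9,0.248,0],"delta_rot": [0,0,0]},
    {"xyz": [0.9,0.248,0],"delta_rot": [0,0,0]},
    {"xyz": [0.9,0.248,0],"delta_rot": [0,0,0]},
  ],
)

```text
time_s: 15.35
position: [0.6698, -0.0573, 0.1233]
tool_rot: [[0.116, 0.993, -0.001], [0.993, -0.116, 0.001], [0.001, -0.001, -1.0]]
contact_force: [-0.6, -0.5, -0.1]
opening: 0.5
grasp_force: 0.0
```

>>> move_arm(
  moves=[
    {"xyz": [0.1225,0,0],"delta_rot": [0,0,-0.039]},
    {"xyz": [0.1225,0,0.08],"delta_rot": [0,0,-0.039]},
    {"xyz": [0.1225,0,0.16],"delta_rot": [0,0,-0.039]},
    {"xyz": [0.1225,0,0.16],"delta_rot": [0,0,-0.039]},
    {"xyz": [0.1225,0,0.2],"delta_rot": [0,0,-0.039]},
    {"xyz": [0.1225,0,0.25],"delta_rot": [0,0,-0.039]},
    {"xyz": [0.1225,0,0.301],"delta_rot": [0,0,-0.039]},
    {"xyz": [0.1225,0,0.301],"delta_rot": [0,0,-0.039]},
    {"xyz": [0.1225,0,0.301],"delta_rot": [0,0,-0.039]},
    {"xyz": [0.1225,0,0.301],"delta_rot": [0,0,-0.039]},
  ],
)

```text
time_s: 16.35
position: [0.6766, -0.0134, 0.0057]
tool_rot: [[-0.124, 0.992, 0.003], [0.992, 0.124, -0.001], [-0.001, 0.003, -1.0]]
contact_force: [-1.1, 0.7, 0.4]
opening: 0.504
grasp_force: 0.0
```

>>> move_arm(
  moves=[
    {"xyz": [0,0,0],"delta_rot": [0,0,0]},
    {"xyz": [0,0,0],"delta_rot": [0,0,0]},
    {"xyz": [0,0,0],"delta_rot": [0,0,0]},
    {"xyz": [0,0,0],"delta_rot": [0,0,0]},
    {"xyz": [0,0,-0.1],"delta_rot": [0,0,0]},
    {"xyz": [0,0,-0.2],"delta_rot": [0,0,0]},
    {"xyz": [0,0,-0.3],"delta_rot": [0,0,0]},
    {"xyz": [0,0,-0.3],"delta_rot": [0,0,0]},
    {"xyz": [0,0,-0.3],"delta_rot": [0,0,0]},
    {"xyz": [0,0,-0.3],"delta_rot": [0,0,0]},
  ],
  jaw=1,
)

```text
time_s: 17.35
position: [0.674, -0.0125, 0.122]
tool_rot: [[-0.124, 0.992, -0.003], [0.992, 0.124, 0.001], [0.001, -0.003, -1.0]]
contact_force: [0.3, -0.7, -0.4]
opening: 0.178
grasp_force: 29.8
```

Run:
```python
from h import *
plan(("over",slot(.011,z=.12),83.1),("d",slot(.011,z=.045),83.1))
```

```text
at [ 0.674  -0.0125  0.122 ] t 17.4 open 0.178
over xyz [-0.9452, -0.4357, 0.0054] rot [-0.0004, -0.0001, 0.039] rows 9.0
d xyz [-0.9454, -0.4353, 0.1929] rot [-0.0004, -0.0001, 0.039] rows 9.0
```

>>> move_arm(
  moves=[
    {"xyz": [-0.945,-0.435,0],"delta_rot": [0,0,0.039]},
    {"xyz": [-0.945,-0.435,0],"delta_rot": [0,0,0.039]},
    {"xyz": [-0.945,-0.435,0],"delta_rot": [0,0,0.039]},
    {"xyz": [-0.945,-0.435,0],"delta_rot": [0,0,0.039]},
    {"xyz": [-0.945,-0.435,0],"delta_rot": [0,0,0.039]},
    {"xyz": [-0.945,-0.435,0],"delta_rot": [0,0,0.039]},
    {"xyz": [-0.945,-0.435,0],"delta_rot": [0,0,0.039]},
    {"xyz": [-0.945,-0.435,0],"delta_rot": [0,0,0.039]},
    {"xyz": [-0.945,-0.435,0],"delta_rot": [0,0,0.039]},
    {"xyz": [-0.945,-0.435,0],"delta_rot": [0,0,0.039]},
  ],
)

```text
time_s: 18.35
position: [0.5472, -0.4115, 0.1214]
tool_rot: [[0.125, 0.992, -0.002], [0.992, -0.125, 0.002], [0.002, -0.003, -1.0]]
contact_force: [-0.2, 1.0, -0.2]
opening: 0.173
grasp_force: 29.8
```

>>> move_arm(
  moves=[
    {"xyz": [0,0,0.1],"delta_rot": [0,0,0]},
    {"xyz": [0,0,0.19],"delta_rot": [0,0,0]},
    {"xyz": [0,0,0.19],"delta_rot": [0,0,0]},
    {"xyz": [0,0,0.19],"delta_rot": [0,0,0]},
  ],
)

```text
time_s: 18.75
position: [0.5493, -0.4072, 0.0465]
tool_rot: [[0.119, 0.993, -0.002], [0.993, -0.119, 0.003], [0.003, -0.003, -1.0]]
contact_force: [0.6, -0.9, 0.3]
opening: 0.175
grasp_force: 29.8
```

>>> move_arm(
  moves=[
    {"xyz": [0,0,0],"delta_rot": [0,0,0]},
    {"xyz": [0,0,0],"delta_rot": [0,0,0]},
    {"xyz": [0,0,0],"delta_rot": [0,0,0]},
    {"xyz": [0,0,-0.1],"delta_rot": [0,0,0]},
    {"xyz": [0,0,-0.2],"delta_rot": [0,0,0]},
    {"xyz": [0,0,-0.2],"delta_rot": [0,0,0]},
    {"xyz": [0,0,-0.2],"delta_rot": [0,0,0]},
    {"xyz": [0,0,-0.2],"delta_rot": [0,0,0]},
    {"xyz": [0,0,-0.2],"delta_rot": [0,0,0]},
    {"xyz": [0,0,-0.2],"delta_rot": [0,0,0]},
  ],
  jaw=0,
)

```text
time_s: 19.75
position: [0.5488, -0.4089, 0.1262]
tool_rot: [[0.12, 0.993, -0.002], [0.993, -0.12, 0.002], [0.001, -0.002, -1.0]]
contact_force: [-0.2, 0.8, 0.0]
opening: 0.503
grasp_force: 0.0
```

Run:
```python
from h import *
nextm()
```

```text
[223. 200.] [0.5908 0.1876] [101.  20.] -80.6
[267. 198.] [0.5958 0.0734] [99. 20.] -83.1
[237. 167.] [0.6813 0.1534] [95. 67.] 84.7
[358. 122.] [ 0.8009 -0.1678] [56. 50.] 89.8
[257. 124.] [0.7962 0.0998] [89. 80.] 43.8
-> [267. 198.] [np.float64(0.5958), np.float64(0.0734)] 96.9
at [ 0.5489 -0.409   0.1264] t 19.8 open 0.502
over xyz [1.2111, -0.0286, 0.1677] rot [-0.0002, -0.0002, -0.0384] rows 10.0
down xyz [1.2109, -0.0284, 0.3102] rot [-0.0002, -0.0002, -0.0384] rows 11.0
```

>>> move_arm(
  moves=[
    {"xyz": [0.95,0,0],"delta_rot": [0,0,0]},
    {"xyz": [0.95,0,0],"delta_rot": [0,0,0]},
    {"xyz": [0.95,0,0],"delta_rot": [0,0,0]},
    {"xyz": [0.95,0,0],"delta_rot": [0,0,0]},
    {"xyz": [0.95,0,0],"delta_rot": [0,0,0]},
    {"xyz": [0.95,0,0],"delta_rot": [0,0,0]},
    {"xyz": [0.95,0,0],"delta_rot": [0,0,0]},
    {"xyz": [0.95,0,0],"delta_rot": [0,0,0]},
    {"xyz": [0.95,0,0],"delta_rot": [0,0,0]},
  ],
)

```text
time_s: 20.7
position: [0.5949, -0.0279, 0.1272]
tool_rot: [[0.115, 0.993, -0.001], [0.993, -0.115, 0.001], [0.001, -0.001, -1.0]]
contact_force: [-0.4, 0.2, 0.4]
opening: 0.499
grasp_force: 0.0
```

>>> move_arm(
  moves=[
    {"xyz": [0.261,-0.0285,0],"delta_rot": [0,0,-0.0385]},
    {"xyz": [0.261,-0.0285,0],"delta_rot": [0,0,-0.0385]},
    {"xyz": [0.261,-0.0285,0.08],"delta_rot": [0,0,-0.0385]},
    {"xyz": [0.261,-0.0285,0.16],"delta_rot": [0,0,-0.0385]},
    {"xyz": [0.261,-0.0285,0.16],"delta_rot": [0,0,-0.0385]},
    {"xyz": [0.261,-0.0285,0.22],"delta_rot": [0,0,-0.0385]},
    {"xyz": [0.261,-0.0285,0.27],"delta_rot": [0,0,-0.0385]},
    {"xyz": [0.261,-0.0285,0.31],"delta_rot": [0,0,-0.0385]},
    {"xyz": [0.261,-0.0285,0.31],"delta_rot": [0,0,-0.0385]},
    {"xyz": [0.261,-0.0285,0.31],"delta_rot": [0,0,-0.0385]},
  ],
)

```text
time_s: 21.7
position: [0.5969, 0.0723, 0.0043]
tool_rot: [[-0.12, 0.993, 0.0], [0.993, 0.12, -0.0], [-0.0, 0.0, -1.0]]
contact_force: [0.9, 0.1, 0.4]
opening: 0.5
grasp_force: 0.0
```

>>> move_arm(
  moves=[
    {"xyz": [0,0,0],"delta_rot": [0,0,0]},
    {"xyz": [0,0,0],"delta_rot": [0,0,0]},
    {"xyz": [0,0,0],"delta_rot": [0,0,0]},
    {"xyz": [0,0,0],"delta_rot": [0,0,0]},
    {"xyz": [0,0,-0.1],"delta_rot": [0,0,0]},
    {"xyz": [0,0,-0.2],"delta_rot": [0,0,0]},
    {"xyz": [0,0,-0.3],"delta_rot": [0,0,0]},
    {"xyz": [0,0,-0.3],"delta_rot": [0,0,0]},
    {"xyz": [0,0,-0.3],"delta_rot": [0,0,0]},
    {"xyz": [0,0,-0.3],"delta_rot": [0,0,0]},
  ],
  jaw=1,
)

```text
time_s: 22.7
position: [0.5953, 0.0729, 0.1224]
tool_rot: [[-0.121, 0.993, -0.002], [0.993, 0.121, 0.0], [0.0, -0.002, -1.0]]
contact_force: [1.0, 0.1, -1.1]
opening: 0.178
grasp_force: 30.2
```

Run:
```python
from h import *
plan(("over",slot(.033,z=.12),83.1),("d",slot(.033,z=.045),83.1))
```

```text
at [0.5953 0.0729 0.1224] t 22.7 open 0.178
over xyz [-1.1956, -0.21, 0.0059] rot [-0.0004, -0.0, 0.0385] rows 10.0
d xyz [-1.1957, -0.2096, 0.1934] rot [-0.0004, -0.0, 0.0385] rows 10.0
```

>>> move_arm(
  moves=[
    {"xyz": [-0.9,-0.21,0],"delta_rot": [0,0,0]},
    {"xyz": [-0.9,-0.21,0],"delta_rot": [0,0,0]},
    {"xyz": [-0.9,-0.21,0],"delta_rot": [0,0,0]},
    {"xyz": [-0.9,-0.21,0],"delta_rot": [0,0,0]},
    {"xyz": [-0.9,-0.21,0],"delta_rot": [0,0,0]},
    {"xyz": [-0.9,-0.21,0],"delta_rot": [0,0,0]},
    {"xyz": [-0.9,-0.21,0],"delta_rot": [0,0,0]},
    {"xyz": [-0.9,-0.21,0],"delta_rot": [0,0,0]},
    {"xyz": [-0.9,-0.21,0],"delta_rot": [0,0,0]},
  ],
)

```text
time_s: 23.6
position: [0.555, -0.2972, 0.1217]
tool_rot: [[-0.117, 0.993, -0.002], [0.993, 0.117, 0.001], [0.002, -0.002, -1.0]]
contact_force: [0.3, 0.1, -1.0]
opening: 0.177
grasp_force: 30.2
```

>>> move_arm(
  moves=[
    {"xyz": [-0.2955,0,0],"delta_rot": [0,0,0.0385]},
    {"xyz": [-0.2955,0,0],"delta_rot": [0,0,0.0385]},
    {"xyz": [-0.2955,0,0],"delta_rot": [0,0,0.0385]},
    {"xyz": [-0.2955,0,0],"delta_rot": [0,0,0.0385]},
    {"xyz": [-0.2955,0,0],"delta_rot": [0,0,0.0385]},
    {"xyz": [-0.2955,0,0.1],"delta_rot": [0,0,0.0385]},
    {"xyz": [-0.2955,0,0.19],"delta_rot": [0,0,0.0385]},
    {"xyz": [-0.2955,0,0.19],"delta_rot": [0,0,0.0385]},
    {"xyz": [-0.2955,0,0.19],"delta_rot": [0,0,0.0385]},
  ],
)

```text
time_s: 24.5
position: [0.5708, -0.4096, 0.0472]
tool_rot: [[0.119, 0.993, -0.002], [0.993, -0.119, 0.002], [0.002, -0.002, -1.0]]
contact_force: [-0.4, -0.3, 0.5]
opening: 0.174
grasp_force: 30.2
```

>>> move_arm(
  moves=[
    {"xyz": [0,0,0],"delta_rot": [0,0,0]},
    {"xyz": [0,0,0],"delta_rot": [0,0,0]},
    {"xyz": [0,0,0],"delta_rot": [0,0,0]},
    {"xyz": [0,0,-0.1],"delta_rot": [0,0,0]},
    {"xyz": [0,0,-0.2],"delta_rot": [0,0,0]},
    {"xyz": [0,0,-0.2],"delta_rot": [0,0,0]},
    {"xyz": [0,0,-0.2],"delta_rot": [0,0,0]},
    {"xyz": [0,0,-0.2],"delta_rot": [0,0,0]},
    {"xyz": [0,0,-0.2],"delta_rot": [0,0,0]},
    {"xyz": [0,0,-0.2],"delta_rot": [0,0,0]},
  ],
  jaw=0,
)

```text
time_s: 25.5
position: [0.5702, -0.4115, 0.1262]
tool_rot: [[0.12, 0.993, -0.002], [0.993, -0.12, 0.002], [0.002, -0.002, -1.0]]
contact_force: [0.8, -0.3, 0.0]
opening: 0.503
grasp_force: 0.0
```

Run:
```python
from h import *
nextm()
```

```text
[223. 200.] [0.5908 0.1876] [101.  20.] -80.6
[237. 167.] [0.6812 0.1533] [95. 67.] 84.5
[358. 122.] [ 0.8009 -0.1678] [56. 50.] 89.8
[257. 124.] [0.7962 0.0998] [89. 80.] 43.8
-> [223. 200.] [np.float64(0.5908), np.float64(0.1876)] 99.4
at [ 0.5703 -0.4116  0.1264] t 25.6 open 0.499
over xyz [1.4931, -0.1294, 0.168] rot [-0.0002, -0.0002, -0.0453] rows 13.0
down xyz [1.4929, -0.1292, 0.3105] rot [-0.0002, -0.0002, -0.0453] rows 13.0
```

>>> move_arm(
  moves=[
    {"xyz": [0.98,0,0],"delta_rot": [0,0,0]},
    {"xyz": [0.98,0,0],"delta_rot": [0,0,0]},
    {"xyz": [0.98,0,0],"delta_rot": [0,0,0]},
    {"xyz": [0.98,0,0],"delta_rot": [0,0,0]},
    {"xyz": [0.98,0,0],"delta_rot": [0,0,0]},
    {"xyz": [0.98,0,0],"delta_rot": [0,0,0]},
    {"xyz": [0.98,0,0],"delta_rot": [0,0,0]},
    {"xyz": [0.98,0,0],"delta_rot": [0,0,0]},
    {"xyz": [0.98,0,0],"delta_rot": [0,0,0]},
  ],
)

```text
time_s: 26.45
position: [0.6177, -0.0173, 0.1272]
tool_rot: [[0.115, 0.993, -0.001], [0.993, -0.115, 0.002], [0.002, -0.001, -1.0]]
contact_force: [-0.4, -0.4, 0.9]
opening: 0.501
grasp_force: 0.0
```

>>> move_arm(
  moves=[
    {"xyz": [0.513,-0.129,0],"delta_rot": [0,0,-0.0453]},
    {"xyz": [0.513,-0.129,0],"delta_rot": [0,0,-0.0453]},
    {"xyz": [0.513,-0.129,0],"delta_rot": [0,0,-0.0453]},
    {"xyz": [0.513,-0.129,0],"delta_rot": [0,0,-0.0453]},
    {"xyz": [0.513,-0.129,0],"delta_rot": [0,0,-0.0453]},
    {"xyz": [0.513,-0.129,0],"delta_rot": [0,0,-0.0453]},
    {"xyz": [0.513,-0.129,0.1],"delta_rot": [0,0,-0.0453]},
    {"xyz": [0.513,-0.129,0.16],"delta_rot": [0,0,-0.0453]},
    {"xyz": [0.513,-0.129,0.21],"delta_rot": [0,0,-0.0453]},
    {"xyz": [0.513,-0.129,0.25],"delta_rot": [0,0,-0.0453]},
  ],
)

```text
time_s: 27.45
position: [0.5914, 0.1845, 0.0259]
tool_rot: [[-0.161, 0.987, -0.002], [0.987, 0.161, -0.001], [-0.001, -0.002, -1.0]]
contact_force: [0.5, -0.6, 0.4]
opening: 0.5
grasp_force: 0.0
```

>>> move_arm(
  moves=[
    {"xyz": [0,0,0.03],"delta_rot": [0,0,0]},
    {"xyz": [0,0,0.06],"delta_rot": [0,0,0]},
    {"xyz": [0,0,0.06],"delta_rot": [0,0,0]},
    {"xyz": [0,0,0.06],"delta_rot": [0,0,0]},
  ],
)

```text
time_s: 27.85
position: [0.5919, 0.1869, 0.004]
tool_rot: [[-0.163, 0.987, 0.0], [0.987, 0.163, -0.0], [-0.0, 0.0, -1.0]]
contact_force: [-0.5, -0.2, 0.1]
opening: 0.497
grasp_force: 0.0
```

>>> move_arm(
  moves=[
    {"xyz": [0,0,0],"delta_rot": [0,0,0]},
    {"xyz": [0,0,0],"delta_rot": [0,0,0]},
    {"xyz": [0,0,0],"delta_rot": [0,0,0]},
    {"xyz": [0,0,0],"delta_rot": [0,0,0]},
    {"xyz": [0,0,-0.1],"delta_rot": [0,0,0]},
    {"xyz": [0,0,-0.2],"delta_rot": [0,0,0]},
    {"xyz": [0,0,-0.3],"delta_rot": [0,0,0]},
    {"xyz": [0,0,-0.3],"delta_rot": [0,0,0]},
    {"xyz": [0,0,-0.3],"delta_rot": [0,0,0]},
    {"xyz": [0,0,-0.3],"delta_rot": [0,0,0]},
  ],
  jaw=1,
)

```text
time_s: 28.85
position: [0.5903, 0.1869, 0.1222]
tool_rot: [[-0.163, 0.987, -0.003], [0.987, 0.163, -0.0], [0.0, -0.003, -1.0]]
contact_force: [-0.7, -0.4, -0.2]
opening: 0.177
grasp_force: 30.4
```

Run:
```python
from h import *
plan(("over",slot(.055,z=.12),83.1),("d",slot(.055,z=.045),83.1))
```

```text
at [0.5903 0.1869 0.1222] t 28.9 open 0.177
over xyz [-1.4841, -0.2423, 0.006] rot [-0.0004, 0.0, 0.0453] rows 13.0
d xyz [-1.4841, -0.2418, 0.1935] rot [-0.0004, 0.0, 0.0453] rows 13.0
```

>>> move_arm(
  moves=[
    {"xyz": [-0.98,-0.242,0],"delta_rot": [0,0,0]},
    {"xyz": [-0.98,-0.242,0],"delta_rot": [0,0,0]},
    {"xyz": [-0.98,-0.242,0],"delta_rot": [0,0,0]},
    {"xyz": [-0.98,-0.242,0],"delta_rot": [0,0,0]},
    {"xyz": [-0.98,-0.242,0],"delta_rot": [0,0,0]},
    {"xyz": [-0.98,-0.242,0],"delta_rot": [0,0,0]},
    {"xyz": [-0.98,-0.242,0],"delta_rot": [0,0,0]},
    {"xyz": [-0.98,-0.242,0],"delta_rot": [0,0,0]},
    {"xyz": [-0.98,-0.242,0],"delta_rot": [0,0,0]},
    {"xyz": [-0.98,-0.242,0],"delta_rot": [0,0,0]},
  ],
)

```text
time_s: 29.85
position: [0.5585, -0.2164, 0.1216]
tool_rot: [[-0.16, 0.987, -0.003], [0.987, 0.16, 0.002], [0.003, -0.003, -1.0]]
contact_force: [0.2, 0.5, -0.4]
opening: 0.174
grasp_force: 30.4
```

>>> move_arm(
  moves=[
    {"xyz": [-0.504,0,0],"delta_rot": [0,0,0.0453]},
    {"xyz": [-0.504,0,0],"delta_rot": [0,0,0.0453]},
    {"xyz": [-0.504,0,0],"delta_rot": [0,0,0.0453]},
    {"xyz": [-0.504,0,0],"delta_rot": [0,0,0.0453]},
    {"xyz": [-0.504,0,0],"delta_rot": [0,0,0.0453]},
    {"xyz": [-0.504,0,0],"delta_rot": [0,0,0.0453]},
    {"xyz": [-0.504,0,0.1],"delta_rot": [0,0,0.0453]},
    {"xyz": [-0.504,0,0.19],"delta_rot": [0,0,0.0453]},
    {"xyz": [-0.504,0,0.19],"delta_rot": [0,0,0.0453]},
    {"xyz": [-0.504,0,0.19],"delta_rot": [0,0,0.0453]},
  ],
)

```text
time_s: 30.85
position: [0.5929, -0.4116, 0.0471]
tool_rot: [[0.118, 0.993, -0.002], [0.993, -0.118, 0.002], [0.002, -0.002, -1.0]]
contact_force: [0.8, -0.4, 0.5]
opening: 0.177
grasp_force: 30.5
```

>>> move_arm(
  moves=[
    {"xyz": [0,0,0],"delta_rot": [0,0,0]},
    {"xyz": [0,0,0],"delta_rot": [0,0,0]},
    {"xyz": [0,0,0],"delta_rot": [0,0,0]},
    {"xyz": [0,0,-0.1],"delta_rot": [0,0,0]},
    {"xyz": [0,0,-0.2],"delta_rot": [0,0,0]},
    {"xyz": [0.2,-0.3,-0.3],"delta_rot": [0,0,0]},
    {"xyz": [0.4,-0.6,-0.3],"delta_rot": [0,0,0]},
    {"xyz": [0.4,-0.6,-0.3],"delta_rot": [0,0,0]},
    {"xyz": [0.4,-0.6,-0.3],"delta_rot": [0,0,0]},
    {"xyz": [0.4,-0.6,-0.3],"delta_rot": [0,0,0]},
  ],
  jaw=0,
)

```text
time_s: 31.85
position: [0.4041, -0.2528, 0.1641]
tool_rot: [[0.121, 0.993, 0.001], [0.993, -0.121, -0.001], [-0.001, 0.002, -1.0]]
contact_force: [0.1, -0.1, 1.0]
opening: 0.502
grasp_force: 0.0
```

Run:
```python
from h import *
im=r.read_camera("top")
cv2.imwrite("pics/t2.png",cv2.resize(im[90:300],None,fx=1.4,fy=1.4,interpolation=cv2.INTER_CUBIC)[:,:,::-1])
for b in blobs(im): print(*b)
print(blobs(im,z=.022))
plan()
```

```text
[237. 167.] [0.6812 0.1533] [95. 67.] 84.5
[358. 122.] [ 0.8009 -0.1678] [56. 50.] 89.8
[257. 124.] [0.7935 0.1013] [88. 77.] -0.1
[(array([237., 167.]), array([0.6797, 0.1526]), array([94., 66.]), 84.5), (array([358., 122.]), array([ 0.7987, -0.1667]), array([56., 49.]), 89.8), (array([257., 124.]), array([0.7914, 0.1009]), array([88., 77.]), -0.1), (array([161., 120.]), array([0.8177, 0.3483]), array([130., 112.]), 70.3)]
at [ 0.3977 -0.2454  0.1617] t 31.9 open 0.5
```

View pics/t2.png

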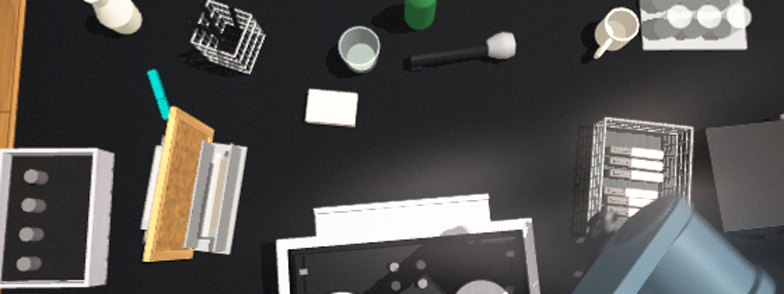

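The crop shows the markers lined up in the basket at crop (634,150) to (634,210), with none overhanging the rim; the sixth is partly under the arm. No marker is left on the bar, and the cards sit at crop (331,107). Next I refine the case position with edge fits and plan the card grasp.

```bash
cat >> h.py <<'E'
def edge(g,ab,vert,lo=None,side=1):
    "half-level crossings of grey g along lines; ab=(start,stop) scan range from outside to inside, lo=range of the other coordinate"
    pts=[]
    for k in range(*lo):
        s=np.arange(ab[0],ab[1],1 if ab[1]>ab[0] else -1); v=(g[s,k] if vert else g[k,s]).astype(float)
        h=(v.min()+v.max())/2; i=np.argmax(v>h)
        if i==0: continue
        q=s[i-1]+(s[i]-s[i-1])*(h-v[i-1])/(v[i]-v[i-1]); pts.append((k,q) if vert else (q,k))
    return np.float64(pts)
def fit(n,pts,z):
    w=cast(n,pts,z)[:,:2]
    for _ in range(3):
        vx,vy,x,y=cv2.fitLine(np.float32(w),cv2.DIST_HUBER,0,.001,.001).ravel(); d=np.array([vx,vy]); e=(w-[x,y])@np.array([-vy,vx]); w=w[abs(e)<max(.0015,2*e.std())]
    return np.array([x,y]),d,e.std()
E
python3 - <<'E'
from h import *
im=cv2.imread("pics/top0.png"); g=im[...,1]
lines={}
for nm,a in {"lip":((222,250),True,(235,340),.022),"rimL":((270,240),True,(0,0),.115)}.items():
    if a[2][1]==0: continue
    lines[nm]=fit("top",edge(g,a[0],a[1],a[2]),a[3])
lines["left"]=fit("top",edge(g,(185,206),False,(275,330)),.115)
lines["right"]=fit("top",edge(g,(405,378),False,(262,330)),.115)
lines["frontL"]=fit("top",edge(g,(250,268),True,(203,218)),.115)
lines["frontR"]=fit("top",edge(g,(236,258),True,(360,378)),.115)
lines["lipL"]=fit("top",edge(g,(212,232),False,(243,258)),.015)
lines["lipR"]=fit("top",edge(g,(362,340),False,(232,244)),.015)
for k,(p,d,e) in lines.items(): print(k,p.round(4),"ang",np.degrees(np.arctan2(d[1],d[0])).round(2),"res",e.round(5))
plan(("cards over",[.682,.154,.10],84.5),("down",[.682,.154,.003],84.5))
E
```

```text
lip [0.5057 0.0218] ang -85.5 res 0.00034
left [0.3413 0.2224] ang 4.5 res 0.00017
right [ 0.3701 -0.1986] ang 4.57 res 0.00027
frontL [0.4385 0.2006] ang -85.89 res 0.00024
frontR [ 0.4674 -0.1609] ang -85.28 res 0.00026
lipL [0.4637 0.1803] ang 4.51 res 0.00018
lipR [ 0.4931 -0.1369] ang 5.68 res 0.00025
at [ 0.3977 -0.2454  0.1617] t 31.9 open 0.5
cards over xyz [1.0752, 0.5881, 0.156] rot [-0.0011, -0.0008, -0.0037] rows 10.0
down xyz [1.0739, 0.5897, 0.3984] rot [-0.0011, -0.0008, -0.0037] rows 11.0
```

>>> move_arm(
  moves=[
    {"xyz": [0.95,0.5,0],"delta_rot": [0,0,0]},
    {"xyz": [0.95,0.5,0],"delta_rot": [0,0,0]},
    {"xyz": [0.95,0.5,0],"delta_rot": [0,0,0]},
    {"xyz": [0.95,0.5,0],"delta_rot": [0,0,0]},
    {"xyz": [0.95,0.5,0],"delta_rot": [0,0,0]},
    {"xyz": [0.95,0.5,0],"delta_rot": [0,0,0]},
    {"xyz": [0.95,0.5,0],"delta_rot": [0,0,0]},
    {"xyz": [0.95,0.5,0],"delta_rot": [0,0,0]},
    {"xyz": [0.95,0.5,0],"delta_rot": [0,0,0]},
  ],
  jaw=-0.82,
)

```text
time_s: 32.8
position: [0.6515, 0.1028, 0.1643]
tool_rot: [[0.118, 0.993, 0.003], [0.993, -0.118, 0.001], [0.001, 0.002, -1.0]]
contact_force: [0.6, -0.4, -0.0]
opening: 0.907
grasp_force: 0.0
```

>>> move_arm(
  moves=[
    {"xyz": [0,0,0],"delta_rot": [0,0,0]},
    {"xyz": [0,0,0],"delta_rot": [0,0,0]},
    {"xyz": [0,0,0],"delta_rot": [0,0,0]},
    {"xyz": [0,0,0],"delta_rot": [0,0,0]},
    {"xyz": [0,0,0],"delta_rot": [0,0,0]},
  ],
)

```text
time_s: 33.3
position: [0.6495, 0.0983, 0.1634]
tool_rot: [[0.122, 0.993, 0.0], [0.993, -0.122, -0.0], [-0.0, 0.0, -1.0]]
contact_force: [0.5, 1.1, -0.4]
opening: 0.906
grasp_force: 0.0
```

Run:
```python
from h import *
for b in blobs(r.read_camera("top"),z=.022): print(*b)
plan(("cards over",[.682,.154,.08],84.5),("down",[.682,.154,.003],84.5))
```

```text
[358. 122.] [ 0.7987 -0.1667] [56. 49.] 89.8
at [0.6495 0.0985 0.1634] t 33.4 open 0.914
cards over xyz [0.1476, 0.0636, 0.2085] rot [0.0, 0.0, -0.0041] rows 3.0
down xyz [0.1476, 0.0636, 0.401] rot [0.0, 0.0, -0.0041] rows 4.0
```

>>> move_arm(
  moves=[
    {"xyz": [0.148,0.064,0.1],"delta_rot": [0,0,-0.004]},
    {"xyz": [0.148,0.064,0.2],"delta_rot": [0,0,-0.004]},
    {"xyz": [0.148,0.064,0.25],"delta_rot": [0,0,-0.004]},
    {"xyz": [0.148,0.064,0.25],"delta_rot": [0,0,-0.004]},
    {"xyz": [0.148,0.064,0.3],"delta_rot": [0,0,-0.004]},
    {"xyz": [0.148,0.064,0.35],"delta_rot": [0,0,-0.004]},
    {"xyz": [0.148,0.064,0.4],"delta_rot": [0,0,-0.004]},
    {"xyz": [0.148,0.064,0.4],"delta_rot": [0,0,-0.004]},
    {"xyz": [0.148,0.064,0.4],"delta_rot": [0,0,-0.004]},
    {"xyz": [0.148,0.064,0.4],"delta_rot": [0,0,-0.004]},
  ],
)

```text
time_s: 34.35
position: [0.6834, 0.155, 0.0048]
tool_rot: [[0.096, 0.995, 0.002], [0.995, -0.096, 0.0], [0.0, 0.002, -1.0]]
contact_force: [0.5, 0.1, 0.4]
opening: 0.91
grasp_force: 0.0
```

>>> move_arm(
  moves=[
    {"xyz": [0,0,0],"delta_rot": [0,0,0]},
    {"xyz": [0,0,0],"delta_rot": [0,0,0]},
    {"xyz": [0,0,0],"delta_rot": [0,0,0]},
    {"xyz": [0,0,0],"delta_rot": [0,0,0]},
    {"xyz": [0,0,-0.05],"delta_rot": [0,0,0]},
    {"xyz": [0,0,-0.1],"delta_rot": [0,0,0]},
    {"xyz": [0,0,-0.1],"delta_rot": [0,0,0]},
    {"xyz": [0,0,-0.1],"delta_rot": [0,0,0]},
    {"xyz": [0,0,-0.1],"delta_rot": [0,0,0]},
    {"xyz": [0,0,-0.1],"delta_rot": [0,0,0]},
  ],
  jaw=1,
)

```text
time_s: 35.35
position: [0.6812, 0.1551, 0.0417]
tool_rot: [[0.095, 0.995, -0.002], [0.995, -0.095, -0.0], [-0.0, -0.002, -1.0]]
contact_force: [0.6, -0.4, -2.1]
opening: 0.692
grasp_force: 33.2
```

Run:
```python
from h import *
cv2.imwrite("pics/t3.png",r.read_camera("side")[:,:,::-1])
plan(("over",[.560,.0281,.06],94.5),("down",[.560,.0281,.005],94.5))
```

```text
at [0.6813 0.1551 0.0418] t 35.4 open 0.692
over xyz [-0.3449, -0.2717, -0.0449] rot [-0.0003, 0.0, -0.0277] rows 4.0
down xyz [-0.3449, -0.2714, 0.0926] rot [-0.0003, 0.0, -0.0277] rows 4.0
```

View pics/t3.png

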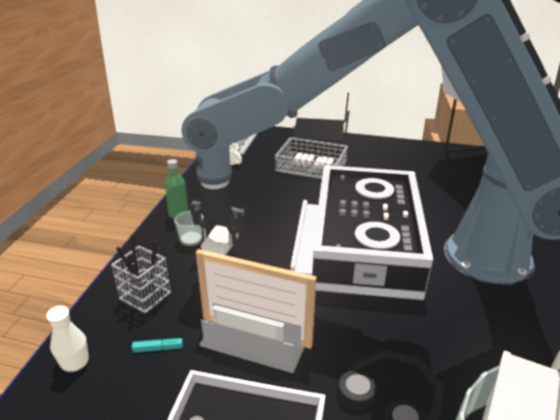

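The cards are held level between the fingers at (217,240), with a 58.8 mm opening, and the tumbler at (190,228) stands untouched.

>>> move_arm(
  moves=[
    {"xyz": [-0.345,-0.271,0],"delta_rot": [0,0,-0.0277]},
    {"xyz": [-0.345,-0.271,0],"delta_rot": [0,0,-0.0277]},
    {"xyz": [-0.345,-0.271,0],"delta_rot": [0,0,-0.0277]},
    {"xyz": [-0.345,-0.271,0],"delta_rot": [0,0,-0.0277]},
    {"xyz": [-0.345,-0.271,0],"delta_rot": [0,0,-0.0277]},
    {"xyz": [-0.345,-0.271,0.03],"delta_rot": [0,0,-0.0277]},
    {"xyz": [-0.345,-0.271,0.06],"delta_rot": [0,0,-0.0277]},
    {"xyz": [-0.345,-0.271,0.08],"delta_rot": [0,0,-0.0277]},
    {"xyz": [-0.345,-0.271,0.09],"delta_rot": [0,0,-0.0277]},
    {"xyz": [-0.345,-0.271,0.095],"delta_rot": [0,0,-0.0277]},
  ],
)

```text
time_s: 36.4
position: [0.5604, 0.029, 0.0047]
tool_rot: [[-0.079, 0.997, -0.003], [0.997, 0.079, 0.001], [0.001, -0.003, -1.0]]
contact_force: [-10.7, 1.6, 21.3]
opening: 0.696
grasp_force: 35.9
```

>>> move_arm(
  moves=[
    {"xyz": [0,0,0],"delta_rot": [0,0,0]},
    {"xyz": [0,0,0],"delta_rot": [0,0,0]},
    {"xyz": [0,0,0],"delta_rot": [0,0,0]},
    {"xyz": [0,0,0],"delta_rot": [0,0,0]},
  ],
)

```text
time_s: 36.8
position: [0.5612, 0.0282, 0.005]
tool_rot: [[-0.079, 0.997, 0.0], [0.997, 0.079, 0.0], [0.0, 0.0, -1.0]]
contact_force: [-0.1, 0.4, -0.8]
opening: 0.698
grasp_force: 33.3
```

>>> move_arm(
  moves=[
    {"xyz": [0,0,0],"delta_rot": [0,0,0]},
    {"xyz": [0,0,0],"delta_rot": [0,0,0]},
    {"xyz": [0,0,0],"delta_rot": [0,0,0]},
    {"xyz": [0,0,-0.1],"delta_rot": [0,0,0]},
    {"xyz": [0,0,-0.2],"delta_rot": [0,0,0]},
    {"xyz": [0,0.2,-0.2],"delta_rot": [0,0,0]},
    {"xyz": [0,0.3,-0.2],"delta_rot": [0,0,0]},
    {"xyz": [0,0.3,-0.2],"delta_rot": [0,0,0]},
    {"xyz": [0,0.3,-0.2],"delta_rot": [0,0,0]},
    {"xyz": [0,0.3,-0.2],"delta_rot": [0,0,0]},
  ],
  jaw=-0.68,
)

```text
time_s: 37.8
position: [0.6799, 0.0376, 0.0843]
tool_rot: [[-0.079, 0.997, -0.002], [0.997, 0.079, 0.0], [0.0, -0.002, -1.0]]
contact_force: [-0.0, 0.4, 0.2]
opening: 0.835
grasp_force: 0.0
```

Run:
```python
from h import *
im=r.read_camera("side")
cv2.imwrite("pics/t4.png",cv2.resize(im[140:340,150:450],None,fx=2.4,fy=2.4,interpolation=cv2.INTER_CUBIC)[:,:,::-1])
o=np.array([.4523,.0196,0]);R=np.array([[.9969,-.0785,0],[.0785,.9969,0],[0,0,1]])
print("closed start", (o+R@[.108+.055,0,0]).round(4))
plan(("push0",(o+R@[.165,0,.006]),94.5))
```

```text
closed start [0.6148 0.0324 0.    ]
at [0.6793 0.0376 0.0843] t 37.9 open 0.839
push0 xyz [-0.0004, -0.1564, 0.196] rot [-0.0004, -0.0001, 0.0] rows 3.0
```

View pics/t4.png

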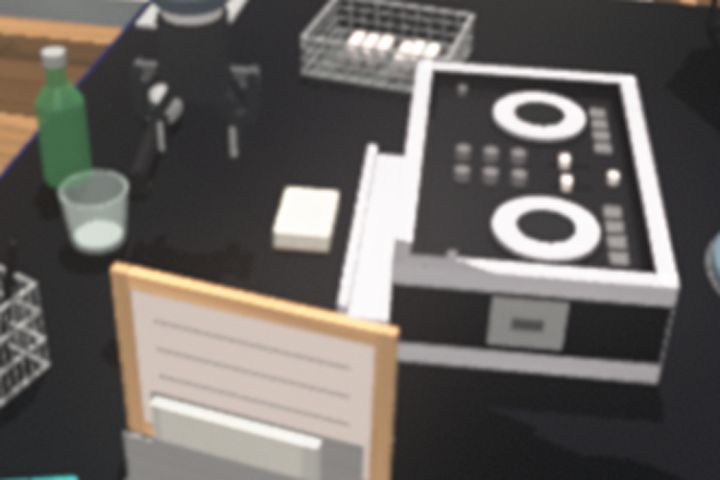

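The crop shows the cards flat at (307,218), about 24 mm in front of the lip. The markers lie inside the basket and the tumbler and mic are undisturbed. I'll nudge the block closer with shut fingers.

>>> move_arm(
  moves=[
    {"xyz": [0,-0.13,0],"delta_rot": [0,0,0]},
    {"xyz": [0,-0.15,0.1],"delta_rot": [0,0,0]},
    {"xyz": [0,-0.15,0.17],"delta_rot": [0,0,0]},
    {"xyz": [0,-0.15,0.19],"delta_rot": [0,0,0]},
    {"xyz": [0,-0.15,0.19],"delta_rot": [0,0,0]},
    {"xyz": [0,-0.15,0.19],"delta_rot": [0,0,0]},
    {"xyz": [0,-0.15,0.19],"delta_rot": [0,0,0]},
  ],
  jaw=1,
)

```text
time_s: 38.55
position: [0.6224, 0.0327, 0.0109]
tool_rot: [[-0.078, 0.997, 0.003], [0.997, 0.078, -0.0], [-0.001, 0.003, -1.0]]
contact_force: [0.5, -0.5, 0.9]
opening: -0.0
grasp_force: 0.0
```

>>> move_arm(
  moves=[
    {"xyz": [0,-0.015,0],"delta_rot": [0,0,0]},
    {"xyz": [0,-0.03,0],"delta_rot": [0,0,0]},
    {"xyz": [0,-0.04,0],"delta_rot": [0,0,0]},
    {"xyz": [0,-0.05,0],"delta_rot": [0,0,0]},
    {"xyz": [0,-0.06,0],"delta_rot": [0,0,0]},
    {"xyz": [0,-0.067,0],"delta_rot": [0,0,0]},
    {"xyz": [0,-0.074,0],"delta_rot": [0,0,0]},
    {"xyz": [0,-0.074,0],"delta_rot": [0,0,0]},
    {"xyz": [0,-0.074,0],"delta_rot": [0,0,0]},
    {"xyz": [0,-0.074,0],"delta_rot": [0,0,0]},
  ],
)

```text
time_s: 39.55
position: [0.5912, 0.0306, 0.0089]
tool_rot: [[-0.078, 0.997, -0.001], [0.997, 0.078, 0.0], [0.0, -0.001, -1.0]]
contact_force: [-0.2, -0.1, 0.7]
opening: 0.003
grasp_force: 0.0
```

>>> move_arm(
  moves=[
    {"xyz": [0,0.05,0],"delta_rot": [0,0,0]},
    {"xyz": [0,0.05,-0.1],"delta_rot": [0,0,0]},
    {"xyz": [-0.1,0.05,-0.22],"delta_rot": [0,0,0]},
    {"xyz": [-0.2,0.05,-0.34],"delta_rot": [0,0,0]},
    {"xyz": [-0.3,0.05,-0.45],"delta_rot": [0,0,0]},
    {"xyz": [-0.4,0.05,-0.45],"delta_rot": [0,0,0]},
    {"xyz": [-0.5,0.05,-0.45],"delta_rot": [0,0,0]},
    {"xyz": [-0.5,0.05,-0.45],"delta_rot": [0,0,0]},
    {"xyz": [-0.5,0.05,-0.45],"delta_rot": [0,0,0]},
    {"xyz": [-0.5,0.05,-0.45],"delta_rot": [0,0,0]},
  ],
)

```text
time_s: 40.55
position: [0.6265, -0.1663, 0.1881]
tool_rot: [[-0.078, 0.997, -0.002], [0.997, 0.078, 0.001], [0.001, -0.002, -1.0]]
contact_force: [0.4, -0.2, -0.0]
opening: -0.001
grasp_force: 0.0
```

Run:
```python
from h import *
im=r.read_camera("top"); 
cv2.imwrite("pics/t5full.png",im[:,:,::-1])
o=np.array([.4523,.0196]);R=np.array([[.9969,-.0785],[.0785,.9969]])
for b in blobs(im,z=.022,x=(.45,.75)): print(*b, "case",((b[1]-o)@R).round(4))
cv2.imwrite("pics/t5.png",cv2.resize(im[150:300,80:400],None,fx=2.4,fy=2.4,interpolation=cv2.INTER_CUBIC)[:,:,::-1])
plan()
```

```text
[369. 264.] [ 0.4833 -0.2578] [1165.  623.] -47.0 case [ 0.0091 -0.279 ]
at [ 0.6266 -0.1657  0.1881] t 40.6 open -0.001
```

View pics/t5.png

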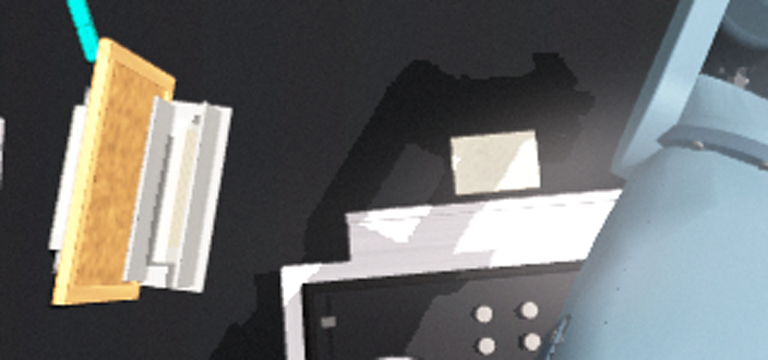

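The cards now sit at crop (497,163), square and roughly 9 mm from the lip. The board's top edge runs from crop (103,40) to (53,303), with the cork side facing the case. Next I measure the board.

Run:
```python
from h import *
o=np.array([.4523,.0196]);R=np.array([[.9969,-.0785],[.0785,.9969]])
c=np.float64([(451,140),(536,131),(540,187),(455,195)])/2.4+[80,150]
w=cast("top",c,.022)[:,:2]; print("cards case",((w-o)@R).round(4).tolist(),((w.mean(0)-o)@R).round(4))
im=cv2.imread("pics/t5full.png").astype(int); g=np.clip(im[...,2]-im[...,0],0,255)
e=edge(g,(95,125),False,(180,266)); p,d,res=fit("top",e,.186)
if d[0]<0:d=-d
print("white-side top edge",p.round(4),np.degrees(np.arctan2(d[1],d[0])).round(2),res)
# ends along the edge
m=(g>40).astype(np.uint8); k=max(cv2.findContours(m,cv2.RETR_EXTERNAL,cv2.CHAIN_APPROX_NONE)[0],key=cv2.contourArea).reshape(-1,2)
wt=cast("top",k,.186)[:,:2]; s=(wt-p)@d; n=(wt-p)@np.array([-d[1],d[0]])
near=np.abs(n)<.009
print("ends",s[near].min(),s[near].max(),"len",np.ptp(s[near]))
mid=p+d*(s[near].min()+s[near].max())/2
nrm=np.array([-d[1],d[0]]); ctr=mid-nrm*.005
print("mid",mid,"centre",ctr)
# side-view check
q=proj("side",[[*(ctr+nrm*.005+d*.12),.186],[*(ctr+nrm*.005-d*.12),.186]]); print("side pred",q.round(1))
psi=np.degrees(np.arctan2(d[1],d[0]))+180; print("psi",psi)
plan(("over",[*ctr,.26],psi))
```

```text
cards case [[0.1204, 0.0416], [0.1225, -0.05], [0.0622, -0.0488], [0.0613, 0.042]] [ 0.0916 -0.0038]
white-side top edge [0.5081 0.3976] -5.46 0.001785135164497534
ends 0.3531267825338232 0.5281179327196 len 0.17499115018577677
mid [0.94667618 0.35569409] centre [0.94620027 0.35071679]
side pred [[ 24.8 215.4]
 [114.2 235.1]]
psi 174.5382
at [ 0.6266 -0.1657  0.1881] t 40.6 open -0.001
over xyz [1.2237, 0.8989, -0.1794] rot [-0.0, -0.0004, -0.2222] rows 13.0
```

Run:
```python
from h import *
im=cv2.imread("pics/t5full.png").astype(int); g=np.clip(im[...,2]-im[...,0],0,255); g[:150]=0;g[300:]=0;g[:,165:]=0;g[:,:90]=0
m=(g>45).astype(np.uint8); k=max(cv2.findContours(m,cv2.RETR_EXTERNAL,cv2.CHAIN_APPROX_NONE)[0],key=cv2.contourArea)
q=cv2.approxPolyDP(k,4,True).reshape(-1,2); print("top poly",q.tolist())
w=cast("top",q,.186); print(w.round(4).tolist())
e=edge(g,(95,128),False,(172,272)); wl=cast("top",e,.186); A=np.polyfit(wl[:,0],wl[:,1],1); print("line fit slope deg",np.degrees(np.arctan(A[0])), "y at .52",np.polyval(A,.52), "res",(wl[:,1]-np.polyval(A,wl[:,0])).std(), "x rng",wl[[0,-1],0])
print((1000*(wl[::10,1]-np.polyval(A,wl[::10,0]))).round(1))
s=cv2.imread("pics/t3.png").astype(int); gs=np.clip(s[...,2]-s[...,0],0,255); gs[:235]=0; gs[360:]=0; gs[:,:180]=0; gs[:,330:]=0
k=max(cv2.findContours((gs>35).astype(np.uint8),cv2.RETR_EXTERNAL,cv2.CHAIN_APPROX_NONE)[0],key=cv2.contourArea)
q=cv2.approxPolyDP(k,3,True).reshape(-1,2); print("side poly",q.tolist()); print(cast("side",q,.186).round(4).tolist())
```

```text
top poly [[124, 165], [101, 276], [137, 274], [138, 267], [130, 266], [143, 191], [151, 192], [152, 182]]
[[0.644, 0.3776, 0.186], [0.4055, 0.4142, 0.186], [0.4092, 0.3391, 0.186], [0.4237, 0.3377, 0.186], [0.4259, 0.3546, 0.186], [0.5863, 0.3339, 0.186], [0.584, 0.3166, 0.186], [0.606, 0.3153, 0.186]]
line fit slope deg -7.408479020884542 y at .52 0.39652391716886826 res 0.0030773389945413414 x rng [0.62841066 0.41590122]
[ 0.1  4.   2.3  0.2 -0.9  0.7 -1.9 -0.9 -2.1  2.7]
side poly [[195, 251], [205, 319], [213, 321], [205, 261], [303, 283], [306, 288], [301, 345], [311, 347], [315, 275], [199, 248]]
[[0.6449, 0.3803, 0.186], [0.563, 0.5513, 0.186], [0.5488, 0.5526, 0.186], [0.6151, 0.4058, 0.186], [0.4237, 0.4274, 0.186], [0.4162, 0.4395, 0.186], [0.4011, 0.5717, 0.186], [0.3855, 0.5724, 0.186], [0.4064, 0.4007, 0.186], [0.6408, 0.3692, 0.186]]
```

>>> move_arm(
  moves=[
    {"xyz": [0.05,0,-0.15],"delta_rot": [0,0,0]},
    {"xyz": [0.15,0,-0.23],"delta_rot": [0,0,0]},
    {"xyz": [0.95,-0.1,-0.23],"delta_rot": [0,0,0]},
    {"xyz": [0.95,-0.1,-0.23],"delta_rot": [0,0,0]},
    {"xyz": [0.95,-0.1,-0.23],"delta_rot": [0,0,0]},
    {"xyz": [0.95,-0.1,-0.23],"delta_rot": [0,0,0]},
    {"xyz": [0.95,-0.1,-0.23],"delta_rot": [0,0,0]},
    {"xyz": [0.95,-0.1,-0.23],"delta_rot": [0,0,0]},
    {"xyz": [0.95,-0.1,-0.23],"delta_rot": [0,0,0]},
    {"xyz": [0.95,-0.1,-0.23],"delta_rot": [0,0,0]},
  ],
  jaw=0,
  newtons=60,
)

```text
time_s: 41.6
position: [0.5548, 0.2141, 0.2808]
tool_rot: [[-0.086, 0.996, -0.001], [0.996, 0.086, 0.001], [0.001, -0.001, -1.0]]
contact_force: [1.1, -0.3, 0.2]
opening: 0.502
grasp_force: 0.0
```

>>> move_arm(
  moves=[
    {"xyz": [0.456,-0.047,0],"delta_rot": [0,0,-0.2144]},
    {"xyz": [0.456,-0.047,0],"delta_rot": [0,0,-0.2144]},
    {"xyz": [0.456,-0.047,0],"delta_rot": [0,0,-0.2144]},
    {"xyz": [0.456,-0.047,0],"delta_rot": [0,0,-0.2144]},
    {"xyz": [0.456,-0.047,0],"delta_rot": [0,0,-0.2144]},
    {"xyz": [0.456,-0.047,0],"delta_rot": [0,0,-0.2144]},
    {"xyz": [0.456,-0.047,0],"delta_rot": [0,0,-0.2144]},
    {"xyz": [0.456,-0.047,0],"delta_rot": [0,0,-0.2144]},
    {"xyz": [0.456,-0.047,0],"delta_rot": [0,0,-0.2144]},
    {"xyz": [0.456,-0.047,0],"delta_rot": [0,0,-0.2144]},
  ],
)

```text
time_s: 42.6
position: [0.5236, 0.3889, 0.2805]
tool_rot: [[-0.99, 0.142, -0.001], [0.142, 0.99, -0.001], [0.001, -0.001, -1.0]]
contact_force: [-0.2, -0.7, -0.3]
opening: 0.501
grasp_force: 0.0
```

>>> move_arm(
  moves=[
    {"xyz": [0,0,0],"delta_rot": [0,0,0]},
    {"xyz": [0,0,0],"delta_rot": [0,0,0]},
    {"xyz": [0,0,0],"delta_rot": [0,0,0]},
    {"xyz": [0,0,0],"delta_rot": [0,0,0]},
    {"xyz": [0,0,0],"delta_rot": [0,0,0]},
  ],
)

```text
time_s: 43.1
position: [0.5244, 0.3887, 0.2811]
tool_rot: [[-0.989, 0.145, 0.0], [0.145, 0.989, 0.0], [-0.0, 0.0, -1.0]]
contact_force: [-0.1, 0.3, 0.4]
opening: 0.501
grasp_force: 0.0
```

Run:
```python
from h import *
im=r.read_camera("side")
cv2.imwrite("pics/t6.png",cv2.resize(im[130:380,120:440],None,fx=2.3,fy=2.3,interpolation=cv2.INTER_CUBIC)[:,:,::-1])
plan(("over",[.524,.3905,.21],171.7),("down",[.524,.3905,.15],171.7))
```

```text
at [0.5244 0.3887 0.2811] t 43.1 open 0.498
over xyz [0.0016, 0.0043, 0.1778] rot [-0.0, 0.0, -0.0001] rows 2.0
down xyz [0.0016, 0.0043, 0.3278] rot [-0.0, 0.0, -0.0001] rows 3.0
```

View pics/t6.png

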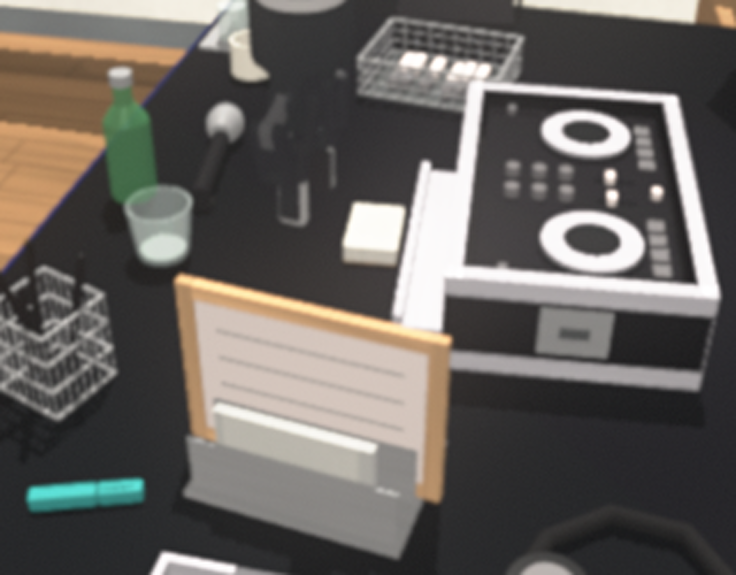

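The open fingers at crop (295,215) and (332,180) are above the board's top edge, whose middle is at (313,312). The cards at (375,233) sit close to the lip.

>>> move_arm(
  moves=[
    {"xyz": [0.002,0.004,0.1],"delta_rot": [0,0,0]},
    {"xyz": [0.002,0.004,0.18],"delta_rot": [0,0,0]},
    {"xyz": [0.002,0.004,0.23],"delta_rot": [0,0,0]},
    {"xyz": [0.002,0.004,0.28],"delta_rot": [0,0,0]},
    {"xyz": [0.002,0.004,0.328],"delta_rot": [0,0,0]},
    {"xyz": [0.002,0.004,0.328],"delta_rot": [0,0,0]},
    {"xyz": [0.002,0.004,0.328],"delta_rot": [0,0,0]},
    {"xyz": [0.002,0.004,0.328],"delta_rot": [0,0,0]},
  ],
)

```text
time_s: 43.95
position: [0.5247, 0.3909, 0.1515]
tool_rot: [[-0.989, 0.145, 0.002], [0.145, 0.989, 0.001], [-0.002, 0.001, -1.0]]
contact_force: [0.8, -0.1, -0.2]
opening: 0.505
grasp_force: 0.0
```

>>> move_arm(
  moves=[
    {"xyz": [0,0,0],"delta_rot": [0,0,0]},
    {"xyz": [0,0,0],"delta_rot": [0,0,0]},
    {"xyz": [0,0,0],"delta_rot": [0,0,0]},
    {"xyz": [0,0,0],"delta_rot": [0,0,0]},
    {"xyz": [0,0,0],"delta_rot": [0,0,0]},
    {"xyz": [0,0,0],"delta_rot": [0,0,0]},
  ],
  jaw=1,
)

```text
time_s: 44.55
position: [0.5244, 0.3909, 0.151]
tool_rot: [[-0.989, 0.145, 0.002], [0.145, 0.989, 0.001], [-0.002, 0.001, -1.0]]
contact_force: [-0.0, 1.1, 5.5]
opening: 0.106
grasp_force: 59.9
```

Run:
```python
from h import *
o=r.observe(); print(o["contact_force"].round(1),o["moment"].round(2),o["grasp_force"])
plan()
```

```text
[-0.   1.1  5.5] [ 0.27  0.02 -0.02] 59.88454341888428
at [0.5244 0.3909 0.151 ] t 44.5 open 0.106
```

>>> move_arm(
  moves=[
    {"xyz": [0,0,-0.02],"delta_rot": [0,0,0]},
    {"xyz": [0,0,-0.05],"delta_rot": [0,0,0]},
    {"xyz": [0,0,-0.09],"delta_rot": [0,0,0]},
    {"xyz": [0,0,-0.14],"delta_rot": [0,0,0]},
    {"xyz": [0,0,-0.19],"delta_rot": [0,0,0]},
    {"xyz": [0,0,-0.24],"delta_rot": [0,0,0]},
    {"xyz": [0,0,-0.29],"delta_rot": [0,0,0]},
    {"xyz": [0,0,-0.34],"delta_rot": [0,0,0]},
    {"xyz": [0,0,-0.37],"delta_rot": [0,0,0]},
    {"xyz": [0,0,-0.37],"delta_rot": [0,0,0]},
  ],
)

```text
time_s: 45.55
position: [0.5248, 0.3906, 0.3011]
tool_rot: [[-0.989, 0.145, 0.004], [0.145, 0.989, 0.001], [-0.004, 0.002, -1.0]]
contact_force: [-0.0, -0.0, -3.7]
opening: 0.113
grasp_force: 58.9
```

>>> move_arm(
  moves=[
    {"xyz": [0,0,-0.37],"delta_rot": [0,0,0]},
    {"xyz": [0,0,0],"delta_rot": [0,0,0]},
    {"xyz": [0,0,0],"delta_rot": [0,0,0]},
    {"xyz": [0,0,0],"delta_rot": [0,0,0]},
    {"xyz": [0,0,0],"delta_rot": [0,0,0]},
  ],
)

```text
time_s: 46.05
position: [0.5239, 0.3904, 0.2983]
tool_rot: [[-0.989, 0.145, -0.0], [0.145, 0.989, -0.0], [0.0, -0.0, -1.0]]
contact_force: [0.1, -0.3, -3.3]
opening: 0.113
grasp_force: 59.3
```

Run:
```python
from h import *
im=r.read_camera("side")
cv2.imwrite("pics/t7.png",cv2.resize(im[100:370,120:440],None,fx=2,fy=2,interpolation=cv2.INTER_CUBIC)[:,:,::-1])
plan()
```

```text
at [0.5242 0.3906 0.2989] t 46.1 open 0.108
```

View pics/t7.png

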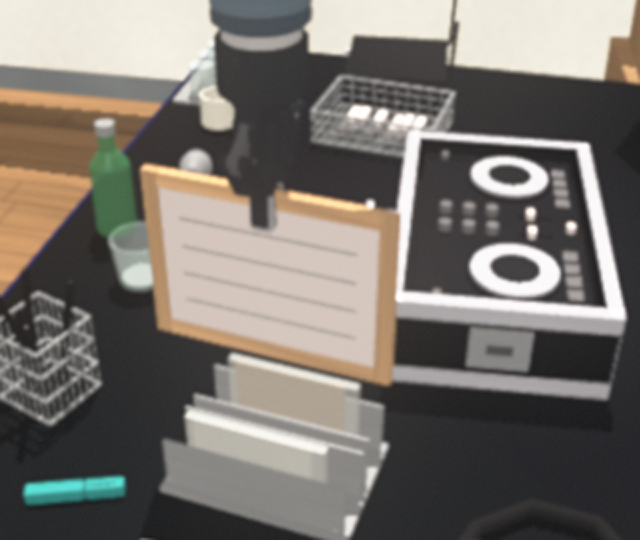

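The board is clear of the sorter, level in the grip at (262,200), white side to the camera. I'm carrying it above the shelf.

Run:
```python
from h import *
plan(("a",[.4523,.0196,.30],94.5),("b",[.4523,.0196,.30],94.5,-14))
```

```text
at [0.5242 0.3906 0.2989] t 46.1 open 0.108
a xyz [0.0435, -0.9437, -0.0032] rot [0.0001, 0.0001, 0.2144] rows 9.0
b xyz [0.0435, -0.9437, -0.0032] rot [-0.0327, -0.0261, 0.2133] rows 10.0
```

>>> move_arm(
  moves=[
    {"xyz": [0.004,-0.06,0],"delta_rot": [0,0,0]},
    {"xyz": [0.01,-0.16,0],"delta_rot": [0,0,0]},
    {"xyz": [0.015,-0.27,0],"delta_rot": [0,0,0]},
    {"xyz": [0.02,-0.38,0],"delta_rot": [0,0,0]},
    {"xyz": [0.025,-0.49,0],"delta_rot": [0,0,0]},
    {"xyz": [0.03,-0.6,0],"delta_rot": [0,0,0]},
    {"xyz": [0.035,-0.71,0],"delta_rot": [0,0,0]},
    {"xyz": [0.04,-0.82,0],"delta_rot": [0,0,0]},
    {"xyz": [0.042,-0.9,0],"delta_rot": [0,0,0]},
    {"xyz": [0.0435,-0.9437,0],"delta_rot": [0,0,0]},
  ],
)

```text
time_s: 47.1
position: [0.452, 0.017, 0.2995]
tool_rot: [[-0.989, 0.147, 0.003], [0.147, 0.989, -0.001], [-0.003, -0.001, -1.0]]
contact_force: [0.3, 0.5, -2.8]
opening: 0.113
grasp_force: 59.6
```

>>> move_arm(
  moves=[
    {"xyz": [0,0,0],"delta_rot": [0,0,0.015]},
    {"xyz": [0,0,0],"delta_rot": [0,0,0.037]},
    {"xyz": [0,0,0],"delta_rot": [0,0,0.06]},
    {"xyz": [0,0,0],"delta_rot": [0,0,0.083]},
    {"xyz": [0,0,0],"delta_rot": [0,0,0.106]},
    {"xyz": [0,0,0],"delta_rot": [0,0,0.129]},
    {"xyz": [0,0,0],"delta_rot": [0,0,0.152]},
    {"xyz": [0,0,0],"delta_rot": [0,0,0.175]},
    {"xyz": [0,0,0],"delta_rot": [0,0,0.198]},
    {"xyz": [0,0,0],"delta_rot": [0,0,0.2144]},
  ],
)

```text
time_s: 48.1
position: [0.4525, 0.0193, 0.2994]
tool_rot: [[-0.073, 0.997, 0.002], [0.997, 0.073, -0.001], [-0.001, 0.002, -1.0]]
contact_force: [-0.2, -0.2, -2.2]
opening: 0.113
grasp_force: 59.7
```

>>> move_arm(
  moves=[
    {"xyz": [0,0,0],"delta_rot": [-0.013,0,0]},
    {"xyz": [0,0,0],"delta_rot": [-0.026,0,0]},
    {"xyz": [0,0,0],"delta_rot": [-0.0389,0,0]},
    {"xyz": [0,0,0],"delta_rot": [-0.0389,0,0]},
    {"xyz": [0,0,0],"delta_rot": [-0.0389,0,0]},
    {"xyz": [0,0,0],"delta_rot": [-0.0389,0,0]},
    {"xyz": [0,0,0],"delta_rot": [-0.0389,0,0]},
    {"xyz": [0,0,0],"delta_rot": [-0.0389,0,0]},
  ],
)

```text
time_s: 48.9
position: [0.4523, 0.0195, 0.2978]
tool_rot: [[-0.079, 0.968, 0.24], [0.997, 0.076, 0.019], [0.0, 0.241, -0.971]]
contact_force: [0.3, -0.2, -2.6]
opening: 0.104
grasp_force: 59.7
```

Run:
```python
from h import *
im=r.read_camera("top"); s=r.read_camera("side")
cv2.imwrite("pics/t8t.png",im[:,:,::-1]); cv2.imwrite("pics/t8s.png",s[:,:,::-1])
plan(("b",[.4523,.0196,.30],94.5,-14))
a=cv2.resize(im[150:300,200:380],None,fx=2.2,fy=2.2); b=cv2.resize(s[100:300,200:400],(400,400))
cv2.imwrite("pics/t8.png",np.hstack([cv2.resize(a,(396,400)),b])[:,:,::-1])
```

```text
at [0.4521 0.0195 0.2977] t 49.0 open 0.107
b xyz [0.0002, 0.0019, -0.0054] rot [-0.0001, -0.0, 0.0] rows 1.0
```

View pics/t8.png

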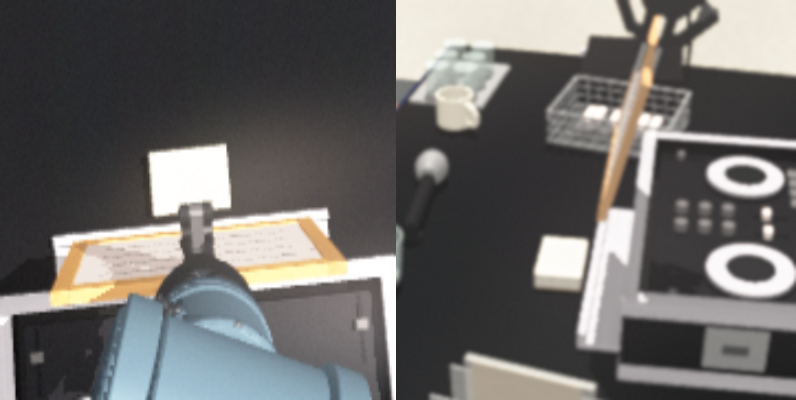

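The left crop shows the board over the shelf, white face to the guests and centred along the shelf by eye. The right crop shows it leaning and clear above the lip. Next I check its offset along the shelf numerically.

Run:
```python
from h import *
o=r.observe();R0=o["tool_rot"];p=o["position"]
C=[[sx*.12,.005,z] for z in(.145,-.035) for sx in(1,-1)]
W=[p+R0@np.array(c) for c in C]
print("pred top",proj("top",W).round(1).tolist())
im=cv2.imread("pics/t8t.png").astype(int); g=np.clip(im[...,2]-im[...,0],0,255); g[:225]=0;g[272:]=0;g[:,:215]=0;g[:,370:]=0
m=(g>40).astype(np.uint8)
for k in cv2.findContours(m,cv2.RETR_EXTERNAL,cv2.CHAIN_APPROX_NONE)[0]:
    if cv2.contourArea(k)>30: print(cv2.contourArea(k),cv2.approxPolyDP(k,2.5,True).reshape(-1,2).tolist())
print("pred case mid shelf lip ends top", proj("top",[[.4523+.9969*.054-.0785*s,.0196+.0785*.054+.9969*s,.022] for s in(.16,-.16)]).round(1).tolist())
```

```text
pred top [[232.8, 239.4], [341.1, 230.3], [221.9, 258.5], [357.6, 247.0]]
498.5 [[282, 237], [233, 241], [222, 260], [223, 264], [270, 260], [275, 253], [234, 256], [238, 243]]
449.5 [[357, 252], [357, 247], [340, 231], [296, 236], [335, 233], [345, 247], [306, 250], [312, 256]]
pred case mid shelf lip ends top [[223.5, 238.0], [348.6, 227.5]]
```

Run:
```python
from h import *
plan(*[(str(z),[.4523,.0196,z],94.5,-14) for z in (.25,.20,.17,.158,.150)])
```

```text
at [0.4521 0.0195 0.2977] t 49.0 open 0.107
0.25 xyz [0.0002, -0.0283, 0.1159] rot [-0.0001, -0.0, 0.0] rows 1.0
0.2 xyz [0.0001, -0.0584, 0.2372] rot [-0.0001, -0.0, 0.0] rows 2.0
0.17 xyz [0.0001, -0.0765, 0.31] rot [-0.0001, -0.0, 0.0] rows 3.0
0.158 xyz [0.0001, -0.0837, 0.3391] rot [-0.0001, -0.0, 0.0] rows 3.0
0.15 xyz [0.0001, -0.0886, 0.3585] rot [-0.0001, -0.0, 0.0] rows 3.0
```

>>> move_arm(
  moves=[
    {"xyz": [0,-0.0148,0.06],"delta_rot": [0,0,0]},
    {"xyz": [0,-0.0283,0.116],"delta_rot": [0,0,0]},
    {"xyz": [0,-0.043,0.176],"delta_rot": [0,0,0]},
    {"xyz": [0,-0.0584,0.237],"delta_rot": [0,0,0]},
    {"xyz": [0,-0.069,0.28],"delta_rot": [0,0,0]},
    {"xyz": [0,-0.0765,0.31],"delta_rot": [0,0,0]},
    {"xyz": [0,-0.08,0.325],"delta_rot": [0,0,0]},
    {"xyz": [0,-0.0837,0.339],"delta_rot": [0,0,0]},
    {"xyz": [0,-0.0837,0.339],"delta_rot": [0,0,0]},
    {"xyz": [0,-0.0837,0.339],"delta_rot": [0,0,0]},
  ],
)

```text
time_s: 50.0
position: [0.4527, 0.0194, 0.1588]
tool_rot: [[-0.078, 0.967, 0.242], [0.997, 0.076, 0.019], [-0.0, 0.243, -0.97]]
contact_force: [0.5, -0.8, -2.2]
opening: 0.105
grasp_force: 59.7
```

>>> move_arm(
  moves=[
    {"xyz": [0,0,0],"delta_rot": [0,0,0]},
    {"xyz": [0,0,0],"delta_rot": [0,0,0]},
    {"xyz": [0,0,0],"delta_rot": [0,0,0]},
    {"xyz": [0,0,0],"delta_rot": [0,0,0]},
  ],
)

```text
time_s: 50.4
position: [0.4524, 0.0195, 0.1584]
tool_rot: [[-0.078, 0.967, 0.242], [0.997, 0.076, 0.019], [-0.0, 0.242, -0.97]]
contact_force: [0.4, 0.5, -3.3]
opening: 0.108
grasp_force: 59.7
```

Run:
```python
from h import *
o=r.observe(); print(o["contact_force"].round(1),o["moment"].round(2))
s=r.read_camera("side"); t=r.read_camera("top")
cv2.imwrite("pics/t9s.png",s[:,:,::-1]); cv2.imwrite("pics/t9t.png",t[:,:,::-1])
cv2.imwrite("pics/t9.png",np.hstack([cv2.resize(t[210:290,200:360],(400,400*80//160)),cv2.resize(s[180:300,250:370],(400,400),interpolation=cv2.INTER_CUBIC)[:200]])[:,:,::-1])
plan(*[(str(z),[.4523,.0196,z],94.5,-14) for z in (.154,.150,.148)])
```

```text
[ 0.4  0.5 -3.3] [ 0.    0.25 -0.01]
at [0.4523 0.0195 0.1583] t 50.5 open 0.108
0.154 xyz [0.0003, -0.0027, 0.0105] rot [0.0, 0.0, -0.0] rows 1.0
0.15 xyz [0.0003, -0.0051, 0.0202] rot [0.0, 0.0, -0.0] rows 1.0
0.148 xyz [0.0003, -0.0063, 0.0251] rot [0.0, 0.0, -0.0] rows 1.0
```

View pics/t9.png

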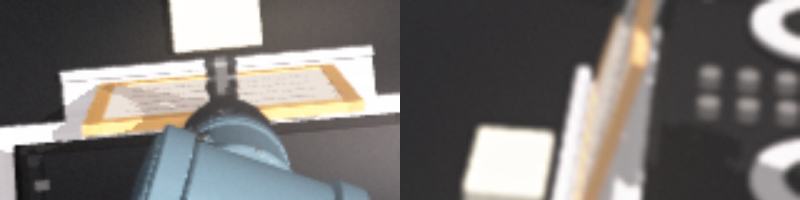

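The foot is inside the trough behind the lip and there is no contact force yet. I'm lowering until it touches.

>>> move_arm(
  moves=[
    {"xyz": [0,-0.001,0.004],"delta_rot": [0,0,0]},
    {"xyz": [0,-0.002,0.008],"delta_rot": [0,0,0]},
    {"xyz": [0,-0.003,0.012],"delta_rot": [0,0,0]},
    {"xyz": [0,-0.004,0.016],"delta_rot": [0,0,0]},
    {"xyz": [0,-0.005,0.02],"delta_rot": [0,0,0]},
    {"xyz": [0,-0.005,0.02],"delta_rot": [0,0,0]},
    {"xyz": [0,-0.005,0.02],"delta_rot": [0,0,0]},
    {"xyz": [0,-0.005,0.02],"delta_rot": [0,0,0]},
  ],
)

```text
time_s: 51.3
position: [0.4523, 0.0195, 0.15]
tool_rot: [[-0.078, 0.967, 0.241], [0.997, 0.076, 0.019], [-0.0, 0.242, -0.97]]
contact_force: [-1.7, 1.4, -0.9]
opening: 0.11
grasp_force: 60.0
```

>>> move_arm(
  moves=[
    {"xyz": [0,0.0024,0.0006],"delta_rot": [0,0,0]},
    {"xyz": [0,0.005,0.0012],"delta_rot": [0,0,0]},
    {"xyz": [0,0.0073,0.0018],"delta_rot": [0,0,0]},
    {"xyz": [0,0.0073,0.0018],"delta_rot": [0,0,0]},
    {"xyz": [0,0.0073,0.0018],"delta_rot": [0,0,0]},
    {"xyz": [0,0.0073,0.0018],"delta_rot": [0,0,0]},
  ],
)

```text
time_s: 51.9
position: [0.4554, 0.0197, 0.15]
tool_rot: [[-0.078, 0.967, 0.241], [0.997, 0.076, 0.019], [-0.0, 0.242, -0.97]]
contact_force: [0.5, -0.1, -2.3]
opening: 0.107
grasp_force: 59.7
```

>>> move_arm(
  moves=[
    {"xyz": [0,0.0024,0.0006],"delta_rot": [0,0,0]},
    {"xyz": [0,0.0036,0.0009],"delta_rot": [0,0,0]},
    {"xyz": [0,0.0036,0.0009],"delta_rot": [0,0,0]},
    {"xyz": [0,0.0036,0.0009],"delta_rot": [0,0,0]},
    {"xyz": [0,0.0036,0.0009],"delta_rot": [0,0,0]},
    {"xyz": [0,0.0036,0.0009],"delta_rot": [0,0,0]},
  ],
)

```text
time_s: 52.5
position: [0.4567, 0.0198, 0.15]
tool_rot: [[-0.078, 0.967, 0.241], [0.997, 0.076, 0.019], [-0.0, 0.242, -0.97]]
contact_force: [-0.7, -0.3, -1.2]
opening: 0.11
grasp_force: 59.8
```

>>> move_arm(
  moves=[
    {"xyz": [0,0.0024,0.0006],"delta_rot": [0,0,0]},
    {"xyz": [0,0.0036,0.0009],"delta_rot": [0,0,0]},
    {"xyz": [0,0.0036,0.0009],"delta_rot": [0,0,0]},
    {"xyz": [0,0.0036,0.0009],"delta_rot": [0,0,0]},
    {"xyz": [0,0.0036,0.0009],"delta_rot": [0,0,0]},
  ],
)

```text
time_s: 53.0
position: [0.4579, 0.0201, 0.1501]
tool_rot: [[-0.079, 0.967, 0.24], [0.997, 0.076, 0.019], [0.0, 0.241, -0.971]]
contact_force: [-5.0, 0.8, 4.8]
opening: 0.108
grasp_force: 60.6
```

>>> move_arm(
  moves=[
    {"xyz": [0,0.0024,0.0006],"delta_rot": [0,0,0]},
    {"xyz": [0,0.0036,0.0009],"delta_rot": [0,0,0]},
    {"xyz": [0,0.0036,0.0009],"delta_rot": [0,0,0]},
    {"xyz": [0,0.0036,0.0009],"delta_rot": [0,0,0]},
    {"xyz": [0,0.0036,0.0009],"delta_rot": [0,0,0]},
  ],
)

```text
time_s: 53.5
position: [0.4589, 0.0202, 0.1502]
tool_rot: [[-0.079, 0.968, 0.239], [0.997, 0.077, 0.019], [0.0, 0.24, -0.971]]
contact_force: [-8.9, -0.1, 9.2]
opening: 0.109
grasp_force: 61.7
```

>>> move_arm(
  moves=[
    {"xyz": [0,-0.005,0],"delta_rot": [-0.002,0,0]},
    {"xyz": [0,-0.011,0],"delta_rot": [-0.004,0,0]},
    {"xyz": [0,-0.016,0],"delta_rot": [-0.006,0,0]},
    {"xyz": [0,-0.022,-0.0005],"delta_rot": [-0.0083,0,0]},
    {"xyz": [0,-0.022,-0.0005],"delta_rot": [-0.0083,0,0]},
    {"xyz": [0,-0.022,-0.0005],"delta_rot": [-0.0083,0,0]},
    {"xyz": [0,-0.022,-0.0005],"delta_rot": [-0.0083,0,0]},
  ],
)

```text
time_s: 54.2
position: [0.4509, 0.0196, 0.1483]
tool_rot: [[-0.079, 0.954, 0.291], [0.997, 0.075, 0.023], [0.0, 0.292, -0.957]]
contact_force: [-5.7, 1.2, 6.3]
opening: 0.109
grasp_force: 61.0
```

Run:
```python
from h import *
o=r.observe(); R0=o["tool_rot"];p=o["position"]
print(o["contact_force"].round(1),o["moment"].round(2), "lean",np.degrees(np.arcsin(R0[2,1])))
oc=np.array([.4523,.0196,0]);R=np.array([[.9969,-.0785,0],[.0785,.9969,0],[0,0,1]])
for n,c in dict(F=[0,.005,.145],backlow=[0,-.005,.145],back115=[0,-.005,.145-.1125]).items(): print(n,(R.T@(p+R0@np.array(c)-oc)*1000).round(1))
```

```text
[-5.7  1.2  6.3] [ 0.02  1.3  -0.02] lean 16.957457985935996
F [45.7  0.2 11. ]
backlow [36.1  0.2  8.1]
back115 [3.300e+00 1.000e-01 1.157e+02]
```

>>> move_arm(
  moves=[
    {"xyz": [0,-0.003,0],"delta_rot": [-0.0012,0,0]},
    {"xyz": [0,-0.006,0],"delta_rot": [-0.0025,0,0]},
    {"xyz": [0,-0.006,0],"delta_rot": [-0.0025,0,0]},
    {"xyz": [0,-0.006,0],"delta_rot": [-0.0025,0,0]},
    {"xyz": [0,-0.006,0],"delta_rot": [-0.0025,0,0]},
  ],
)

```text
time_s: 54.7
position: [0.4487, 0.0194, 0.1476]
tool_rot: [[-0.079, 0.949, 0.306], [0.997, 0.075, 0.024], [0.0, 0.307, -0.952]]
contact_force: [-5.5, 0.7, 5.9]
opening: 0.111
grasp_force: 61.1
```

Run:
```python
from h import *
o=r.observe(); R0=o["tool_rot"];p=o["position"]
print(o["contact_force"].round(1),o["moment"].round(2), "lean",np.degrees(np.arcsin(R0[2,1])))
oc=np.array([.4523,.0196,0]);R=np.array([[.9969,-.0785,0],[.0785,.9969,0],[0,0,1]])
for n,c in dict(F=[0,.005,.145],backlow=[0,-.005,.145],back115=[0,-.005,.145-.1125]).items(): print(n,(R.T@(p+R0@np.array(c)-oc)*1000).round(1))
```

```text
[-5.5  0.7  5.9] [ 0.06  1.33 -0.03] lean 17.866069233933146
F [45.7  0.2 11.2]
backlow [36.1  0.2  8.1]
back115 [1.600e+00 1.000e-01 1.152e+02]
```

>>> move_arm(
  moves=[
    {"xyz": [0,-0.0025,0],"delta_rot": [-0.001,0,0]},
    {"xyz": [0,-0.0047,0],"delta_rot": [-0.002,0,0]},
    {"xyz": [0,-0.0047,0],"delta_rot": [-0.002,0,0]},
    {"xyz": [0,-0.0047,0],"delta_rot": [-0.002,0,0]},
    {"xyz": [0,-0.0047,0],"delta_rot": [-0.002,0,0]},
  ],
)

```text
time_s: 55.2
position: [0.4478, 0.0193, 0.1474]
tool_rot: [[-0.078, 0.944, 0.319], [0.997, 0.074, 0.025], [0.0, 0.32, -0.947]]
contact_force: [2.5, 5.3, 4.5]
opening: 0.113
grasp_force: 60.5
```

>>> move_arm(
  moves=[
    {"xyz": [0,0,0],"delta_rot": [0,0,0]},
    {"xyz": [0,0,0],"delta_rot": [0,0,0]},
    {"xyz": [0,0,0],"delta_rot": [0,0,0]},
  ],
  newtons=20,
)

```text
time_s: 55.5
position: [0.4478, 0.0193, 0.1474]
tool_rot: [[-0.078, 0.944, 0.319], [0.997, 0.074, 0.025], [0.0, 0.32, -0.947]]
contact_force: [2.2, 4.5, 5.0]
opening: 0.108
grasp_force: 60.6
```

>>> move_arm(
  moves=[
    {"xyz": [0,0,0],"delta_rot": [0,0,0]},
    {"xyz": [0,0,0],"delta_rot": [0,0,0]},
    {"xyz": [0,0,0],"delta_rot": [0,0,0]},
    {"xyz": [0,0,0],"delta_rot": [0,0,0]},
    {"xyz": [0,0,0],"delta_rot": [0,0,0]},
  ],
  jaw=0.3,
)

```text
time_s: 56.0
position: [0.447, 0.019, 0.1467]
tool_rot: [[-0.078, 0.945, 0.318], [0.997, 0.074, 0.025], [-0.0, 0.319, -0.948]]
contact_force: [-0.3, 0.2, 0.3]
opening: 0.35
grasp_force: 0.0
```

>>> move_arm(
  moves=[
    {"xyz": [0,0,-0.03],"delta_rot": [0,0,0]},
    {"xyz": [0,0,-0.07],"delta_rot": [0,0,0]},
    {"xyz": [0,0,-0.12],"delta_rot": [0,0,0]},
    {"xyz": [0,0,-0.2],"delta_rot": [0,0,0]},
    {"xyz": [0,0,-0.3],"delta_rot": [0,0,0]},
    {"xyz": [-0.1,0,-0.4],"delta_rot": [0,0,0]},
    {"xyz": [-0.3,0,-0.4],"delta_rot": [0,0,0]},
    {"xyz": [-0.5,0,-0.4],"delta_rot": [0,0,0]},
    {"xyz": [-0.8,0,-0.4],"delta_rot": [0,0,0]},
    {"xyz": [-0.8,0,-0.4],"delta_rot": [0,0,0]},
  ],
)

```text
time_s: 57.0
position: [0.4144, -0.2219, 0.2984]
tool_rot: [[-0.077, 0.945, 0.319], [0.997, 0.074, 0.024], [-0.001, 0.32, -0.947]]
contact_force: [1.3, 0.9, 1.3]
opening: 0.353
grasp_force: 0.0
```

>>> move_arm(
  moves=[
    {"xyz": [-0.2,0,0],"delta_rot": [0,0,0]},
    {"xyz": [-0.2,0,0],"delta_rot": [0,0,0]},
    {"xyz": [-0.2,0,0],"delta_rot": [0,0,0]},
    {"xyz": [-0.2,0,0],"delta_rot": [0,0,0]},
  ],
)

```text
time_s: 57.4
position: [0.4207, -0.2993, 0.2973]
tool_rot: [[-0.077, 0.945, 0.317], [0.997, 0.073, 0.026], [0.002, 0.319, -0.948]]
contact_force: [-0.1, -0.0, -0.5]
opening: 0.352
grasp_force: 0.0
```

Run:
```python
from h import *
t=r.read_camera("top"); s=r.read_camera("side")
cv2.imwrite("pics/fin_t.png",t[:,:,::-1]); cv2.imwrite("pics/fin_s.png",s[:,:,::-1])
a=cv2.resize(t[100:320,180:560],(760,440)) ; 
cv2.imwrite("pics/fin.png",np.hstack([cv2.resize(t[130:300,190:400],(400,324)),cv2.resize(s[120:282,180:380],(400,324))])[:,:,::-1])
o=np.array([.4523,.0196,0]);R=np.array([[.9969,-.0785,0],[.0785,.9969,0],[0,0,1]])
th=np.radians(17.86);u=np.array([-np.sin(th),0,np.cos(th)]);n=np.array([np.cos(th),0,np.sin(th)])
F=np.array([.044,0,.0111]); C=[o+R@(F+np.array([0,sy*.12,0])+v*u) for v in(0,.18) for sy in(1,-1)]
print("pred",proj("top",C).round(1).tolist())
g=np.clip(t[...,0].astype(int)-t[...,2],0,255); g[:215]=0;g[285:]=0;g[:,:200]=0;g[:,370:]=0
for k in cv2.findContours((g>40).astype(np.uint8),cv2.RETR_EXTERNAL,cv2.CHAIN_APPROX_NONE)[0]:
    if cv2.contourArea(k)>30: print(cv2.contourArea(k),cv2.approxPolyDP(k,2.5,True).reshape(-1,2).tolist())
for b in blobs(t,z=.022,x=(.5,.85)): print(*b)
plan()
```

```text
pred [[239.9, 240.8], [332.9, 233.0], [233.0, 262.6], [345.2, 253.0]]
2552.0 [[345, 256], [332, 234], [241, 241], [233, 267]]
[358. 122.] [ 0.7987 -0.1667] [56. 49.] 89.8
[257. 124.] [0.7941 0.0994] [89. 80.] 43.8
[162. 120.] [0.8175 0.3475] [130. 113.] 68.9
at [ 0.421  -0.2981  0.2977] t 57.5 open 0.347
```

View pics/fin.png

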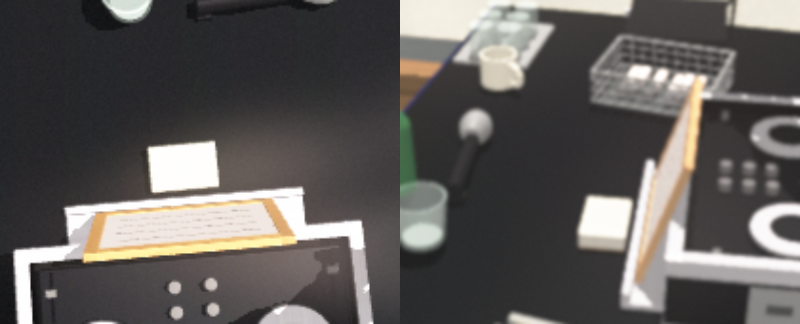

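Final view: the board leans on the wall with its foot at the lip. Its corners are within about 1 px of the prediction. The cards lie in front at (183,167), and the tumbler and mic are in place. One last check of the basket.

Run:
```python
from h import *
t=cv2.imread("pics/fin_t.png"); s=cv2.imread("pics/fin_s.png")
cv2.imwrite("pics/fin2.png",np.hstack([cv2.resize(t[130:290,200:520],(480,240)),cv2.resize(s[130:180,265:355],(320,240))]))
g=t[190:235,255:320].copy(); m=(cv2.cvtColor(g,cv2.COLOR_BGR2HSV)[...,2]>150).astype(np.uint8)
o=np.array([.4523,.0196]);R=np.array([[.9969,-.0785],[.0785,.9969]])
for k in cv2.findContours(m,cv2.RETR_EXTERNAL,cv2.CHAIN_APPROX_NONE)[0]:
    if cv2.contourArea(k)>100:
        c,sz,a=rect(cast("top",k.reshape(-1,2)+[255,190],.022)); print("case",((c-o)@R).round(4),np.round(sz),a)
```

```text
case [ 0.094  -0.0023] [92. 62.] -85.0196213722229
```

View pics/fin2.png

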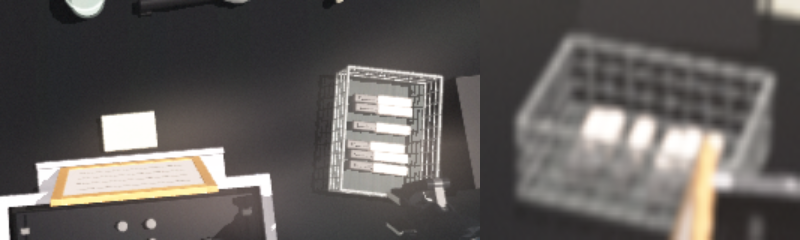

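All six markers lie inside the basket (crop rows 98 to 167). The cards are at case (94, -2) mm, square to the shelf. I'm handing the job in.

```bash
python3 -c "
from bench import r
print(r.job_done())"
```

```text
the job is handed in; nothing more can be done
None
```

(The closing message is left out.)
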